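Pack the flanged hubs crown to brim in the covered crate

ROBOT

A 6-joint arm with a two-finger parallel gripper is mounted at the origin on a cart in front of the work surface, level with it; the furniture and walls round the work are solid. World frame = base frame: x ahead of the robot, y to its left, z up, the work surface at z = 0. Lengths are in m, angles in rad, forces in N, time in s.
With the tool pointing down it reaches from about 0.325 to 0.925 m from the base axis. Payload 3.1 kg.
Tool frame: the origin (TCP) lies at the centre of the arm's flange, where the gripper is bolted on; the fingertips stand 173 mm ahead of it and the grasp point (between the pads) lies 155 mm ahead of it; z points along the fingers, y is the line along which they close (so a half turn about z gives the same grasp; the last joint's range is limited). The gripper opens to 85 mm and grips with 20 to 120 N. Pads are 22 mm wide; open, the fingers measure 114 mm over their backs; the gripper's body (76 mm by 85 mm) begins 54 mm behind the grasp point. The pads swing forward as they close: fully open they stand 13 mm farther back than shut.
Start: joints at [-1.237, 0.217, 1.613, -0, 1.311, -0.112], TCP at [0.27, -0.564, 0.405] pointing down, gripper open.
Joint ranges: [-2.75, 2.75], [-0.78, 2.1], [0.31, 2.55], [-1.13, 4.27], [0.13, 2.63], [-2.58, 2.58]. Speed limits (rad/s): [2.79, 2.79, 3.14, 3.14, 3.14, 3.14].

INTERFACE

Orientations are given as a rotation vector (axis times angle).
In Python, from cell import bot gives the robot as it stands. The module is installed in compiled form; this text tells all that it offers.
- The arm moves only by the tool move_arm, never from a script. Its argument "steps" is a list that holds one entry, the list of rows, each a list of 7 numbers: the turn, a rotation vector about the world's x, y, z in degrees, then the shift along the world's x, y, z in mm, then the closure, from 0 (fully open) to 1 (shut). A call has 1 to 8 rows; each row shifts and turns the commanded pose from where the row before left it; what a row does not reach is not made up. A row lasts 1/12 s, in which the tool goes at most 41.7 mm and 7.16 degrees, less where a joint would pass 70% of its speed; a pose out of reach is approached as far as the arm can. A call is refused whole if a number of a shift passes 41.7 or a number of a turn 7.16, either way. A call with a gripper value outside its range is refused whole. The fingers move at their own pace and stop on an object; the grip force is fixed at half the most. Time passes only in rows, so rows that do not move let the fingers close. It gives the time, the measured TCP pose, the force, the opening and the grip force at its end, in the units of the state.
- bot.get_obs(): the state, without advancing time (a new reading comes with each control period).
- bot.grab_frame(name): name is "scene" or "top" or "wrist"; returns the picture (400x640x3 uint8, red, green, blue); there is no depth.
- bot.get_calibration(name): a dict with "K" (3x3 intrinsics, pixels), "world_from_camera" (4x4, takes a point from camera to world coordinates). Camera axes: x right, y down, z forward; pixel columns grow to the right and rows downward; lengths in m; the calibration is good to about 2 mm. A picture is of the moment at which its call begins: read the wrist's pose just before it. get_calibration takes no time and is no camera call; for the wrist camera it gives the pose at the moment of the call.
- bot.sign_off(): hands the job in; it is judged then, once.
The state is a dict: "clock": time; "joint_positions": joint angles; "joint_vel": joint speeds; "joint_efforts": joint torques, N m; "tcp_pos": TCP position; "eef_rot": TCP orientation; "contact_force": force on the tool from outside, world axes, zero at the start; "torque": the same for the moment, N m; "width": opening from 0.0 (shut) to 1.0 (fully open); "finger_force": force on a finger pad.
Only numpy, scipy, OpenCV 4.12 (cv2) and the standard library are available. Lean on these libraries where they do the work, as an engineer would, in place of code of your own. Each camera call takes 0.05 s, during which the arm holds its last target. There are 200 camera calls.

TASK

Pull up the spring plunger knob on the crate's cover and slide the cover fully open until the pin drops into its second hole; then take all the hat-shaped hubs off the free-spinning turntable and stack them in the channel on the crate's floor, alternately up and down so that they nest, without turning any over: on the floor brim-down hubs at the two ends with a brim-up hub nested between them, and in a second layer the other way about (brim-up on the end hubs, brim-down on the middle one) for as many as there are. Lastly slide the cover fully shut over them until the plunger pin drops home, and leave the tins and the glue bottle where they stand.

Things in the scene. Friction and masses are not known exactly. Their poses are not given: they have to be found in the camera images.
- brim_down_1: Plain aluminium hat-shaped hub, 0.18 to 0.29 kg, 36 mm tall, solid (bore and bolt holes are only marks): round brim 64 mm across, 12 mm thick, and a round crown 34 mm across, 24 mm tall. Lies brim down, crown up: take it by the crown. Origin: centre of its underside (the brim face); z up. Starts on the turntable. May be absent.
- brim_down_2: Plain aluminium hat-shaped hub, 0.18 to 0.29 kg, 36 mm tall, solid (bore and bolt holes are only marks): round brim 64 mm across, 12 mm thick, and a round crown 34 mm across, 24 mm tall. Lies brim down, crown up: take it by the crown. Origin: centre of its underside (the brim face); z up. Starts on the turntable. May be absent.
- brim_down_3: Plain aluminium hat-shaped hub, 0.18 to 0.29 kg, 36 mm tall, solid (bore and bolt holes are only marks): round brim 64 mm across, 12 mm thick, and a round crown 34 mm across, 24 mm tall. Lies brim down, crown up: take it by the crown. Origin: centre of its underside (the brim face); z up. Starts on the turntable. May be absent.
- brim_up_1: Plain aluminium hat-shaped hub, 0.18 to 0.29 kg, 36 mm tall, solid (bore and bolt holes are only marks): round brim 64 mm across, 12 mm thick, and a round crown 34 mm across, 24 mm tall. Stands on its crown, brim up (24 to 36 mm above its origin): take it across the brim. Origin: centre of its underside (the crown's end); z up. Starts on the turntable. May be absent.
- brim_up_2: Plain aluminium hat-shaped hub, 0.18 to 0.29 kg, 36 mm tall, solid (bore and bolt holes are only marks): round brim 64 mm across, 12 mm thick, and a round crown 34 mm across, 24 mm tall. Stands on its crown, brim up (24 to 36 mm above its origin): take it across the brim. Origin: centre of its underside (the crown's end); z up. Starts on the turntable. May be absent.
- brim_up_3: Plain aluminium hat-shaped hub, 0.18 to 0.29 kg, 36 mm tall, solid (bore and bolt holes are only marks): round brim 64 mm across, 12 mm thick, and a round crown 34 mm across, 24 mm tall. Stands on its crown, brim up (24 to 36 mm above its origin): take it across the brim. Origin: centre of its underside (the crown's end); z up. Starts on the turntable. May be absent.
- turntable: Low banding wheel: a light wooden disc 310 mm across, top 34 mm above the table, that spins freely on a fixed foot. Origin: centre of the foot on the table. The hubs start in a ring of about 105 mm radius round it, about 60 degrees apart, in any order.
- crate: Fixed plywood crate: open-topped well 174 mm long (its y), 160 mm wide (its x), under a sliding cover. Origin: centre of the well, on the table; z up. End walls 68 and 76 mm high; along both long sides a steel rail, its top 84 mm above the origin, inner faces at x = +-80 mm, goes on 190 mm beyond the -y end to carry the open cover.
- well (a point): Centre of the crate's well floor (8 mm above the table), axes as the crate. Ridges 5 mm high along y leave a 72 mm channel (x = +-36 mm) for the row of hubs. Hub centres in a nested row: y = -53, 0, +53 mm, x = 0 (about 4 mm play between neighbours). A nested layer is 36 mm high: layer two starts 36 mm above this point, the pack ends at 72 mm.
- cover (a joint): Sliding aluminium cover plate on the rails (196 x 190 mm, 8 mm thick, underside 84.5 mm above the table). 0 = closed over the well, 0.190 m = fully open, slid towards the crate's -y. About 3 N of friction plus light drag; stays where it is left. The index plunger locks it at either end.
- plunger (a joint): Spring index plunger on the cover: 0 = pin down, 0.012 m = knob fully up. The pin drops into a rail hole when the cover is within about 2 mm of fully closed or open. In between it rides on the rail, so the knob may be let go once the cover has left its hole (it then stands about 7 mm up). Spring pull 4 N when down, 7.5 N fully up.
- knob (a point): Grip point in the plunger's round black knob (26 mm across, 22 mm tall), on its axis, 9 mm below its top. Moves with the cover and the plunger; with the pin down about 122 mm above the table. Free all round: the fingers can close on it from above in any direction.
- wax_tin: Flat grey wax tin, 70 mm across, 28 mm high; a bystander to be left alone. Origin: centre of its underside.
- tin: Grey tin can, 78 mm across, 100 mm high; a bystander to be left alone. Origin: centre of its underside.
- glue_bottle: Glue bottle with an orange cap, 48 mm across, 125 mm tall; a bystander to be left alone. Origin: centre of its underside.
Things that resemble listed ones, but are neither listed nor needed, are in the scene too. What is shaped like the brim_up_3 but blue is not meant.

How it is judged:
On the way, in this order (a step that is already met when the one before it is completed fails the run):
1. the cover is fully open and its pin has dropped in (value of joint cover above 0.182 m and value of joint plunger below 0.003 m), for 0.2 s.
2. all hubs present are packed in the nested pattern, the cover still open (x of brim_down_1 in the frame of crate between -0.011 and 0.011 m and angle between each of brim_down_1, brim_down_2, brim_down_3, brim_up_1, brim_up_2, brim_up_3's own z axis and vertical below 0.08 rad and ((z of brim_down_1 in the frame of crate between 0.005 and 0.0115 m and y of brim_down_1 in the frame of crate between 0.042 and 0.062 m) or (z of brim_down_1 in the frame of crate between 0.005 and 0.0115 m and y of brim_down_1 in the frame of crate between -0.062 and -0.042 m) or (z of brim_down_1 in the frame of crate between 0.0405 and 0.0475 m and y of brim_down_1 in the frame of crate between -0.012 and 0.012 m)) and x of brim_down_2 in the frame of crate between -0.011 and 0.011 m and ((z of brim_down_2 in the frame of crate between 0.005 and 0.0115 m and y of brim_down_2 in the frame of crate between 0.042 and 0.062 m) or (z of brim_down_2 in the frame of crate between 0.005 and 0.0115 m and y of brim_down_2 in the frame of crate between -0.062 and -0.042 m) or (z of brim_down_2 in the frame of crate between 0.0405 and 0.0475 m and y of brim_down_2 in the frame of crate between -0.012 and 0.012 m)) and x of brim_down_3 in the frame of crate between -0.011 and 0.011 m and ((z of brim_down_3 in the frame of crate between 0.005 and 0.0115 m and y of brim_down_3 in the frame of crate between 0.042 and 0.062 m) or (z of brim_down_3 in the frame of crate between 0.005 and 0.0115 m and y of brim_down_3 in the frame of crate between -0.062 and -0.042 m) or (z of brim_down_3 in the frame of crate between 0.0405 and 0.0475 m and y of brim_down_3 in the frame of crate between -0.012 and 0.012 m)) and x of brim_up_1 in the frame of crate between -0.011 and 0.011 m and ((z of brim_up_1 in the frame of crate between 0.0405 and 0.0475 m and y of brim_up_1 in the frame of crate between 0.042 and 0.062 m) or (z of brim_up_1 in the frame of crate between 0.0405 and 0.0475 m and y of brim_up_1 in the frame of crate between -0.062 and -0.042 m) or (z of brim_up_1 in the frame of crate between 0.005 and 0.0115 m and y of brim_up_1 in the frame of crate between -0.012 and 0.012 m)) and x of brim_up_2 in the frame of crate between -0.011 and 0.011 m and ((z of brim_up_2 in the frame of crate between 0.0405 and 0.0475 m and y of brim_up_2 in the frame of crate between 0.042 and 0.062 m) or (z of brim_up_2 in the frame of crate between 0.0405 and 0.0475 m and y of brim_up_2 in the frame of crate between -0.062 and -0.042 m) or (z of brim_up_2 in the frame of crate between 0.005 and 0.0115 m and y of brim_up_2 in the frame of crate between -0.012 and 0.012 m)) and x of brim_up_3 in the frame of crate between -0.011 and 0.011 m and ((z of brim_up_3 in the frame of crate between 0.0405 and 0.0475 m and y of brim_up_3 in the frame of crate between 0.042 and 0.062 m) or (z of brim_up_3 in the frame of crate between 0.0405 and 0.0475 m and y of brim_up_3 in the frame of crate between -0.062 and -0.042 m) or (z of brim_up_3 in the frame of crate between 0.005 and 0.0115 m and y of brim_up_3 in the frame of crate between -0.012 and 0.012 m)) and linear speed of each of brim_down_1, brim_down_2, brim_down_3, brim_up_1, brim_up_2, brim_up_3 below 0.02 m/s and value of joint cover above 0.15 m), for 0.2 s.
At the end, for the whole second after the job is handed in: Every hub present is at rest, level (0.08 rad), within 11 mm of the well's long centre line: brim-down ones on the floor 42-62 mm from the middle, or in layer two within 12 mm of it; brim-up ones the reverse. Heights within about 3 mm. Cover within 8 mm of shut, pin down within 3 mm (x of brim_down_1 in the frame of crate between -0.011 and 0.011 m and angle between each of brim_down_1, brim_down_2, brim_down_3, brim_up_1, brim_up_2, brim_up_3's own z axis and vertical below 0.08 rad and ((z of brim_down_1 in the frame of crate between 0.005 and 0.0115 m and y of brim_down_1 in the frame of crate between 0.042 and 0.062 m) or (z of brim_down_1 in the frame of crate between 0.005 and 0.0115 m and y of brim_down_1 in the frame of crate between -0.062 and -0.042 m) or (z of brim_down_1 in the frame of crate between 0.0405 and 0.0475 m and y of brim_down_1 in the frame of crate between -0.012 and 0.012 m)) and x of brim_down_2 in the frame of crate between -0.011 and 0.011 m and ((z of brim_down_2 in the frame of crate between 0.005 and 0.0115 m and y of brim_down_2 in the frame of crate between 0.042 and 0.062 m) or (z of brim_down_2 in the frame of crate between 0.005 and 0.0115 m and y of brim_down_2 in the frame of crate between -0.062 and -0.042 m) or (z of brim_down_2 in the frame of crate between 0.0405 and 0.0475 m and y of brim_down_2 in the frame of crate between -0.012 and 0.012 m)) and x of brim_down_3 in the frame of crate between -0.011 and 0.011 m and ((z of brim_down_3 in the frame of crate between 0.005 and 0.0115 m and y of brim_down_3 in the frame of crate between 0.042 and 0.062 m) or (z of brim_down_3 in the frame of crate between 0.005 and 0.0115 m and y of brim_down_3 in the frame of crate between -0.062 and -0.042 m) or (z of brim_down_3 in the frame of crate between 0.0405 and 0.0475 m and y of brim_down_3 in the frame of crate between -0.012 and 0.012 m)) and x of brim_up_1 in the frame of crate between -0.011 and 0.011 m and ((z of brim_up_1 in the frame of crate between 0.0405 and 0.0475 m and y of brim_up_1 in the frame of crate between 0.042 and 0.062 m) or (z of brim_up_1 in the frame of crate between 0.0405 and 0.0475 m and y of brim_up_1 in the frame of crate between -0.062 and -0.042 m) or (z of brim_up_1 in the frame of crate between 0.005 and 0.0115 m and y of brim_up_1 in the frame of crate between -0.012 and 0.012 m)) and x of brim_up_2 in the frame of crate between -0.011 and 0.011 m and ((z of brim_up_2 in the frame of crate between 0.0405 and 0.0475 m and y of brim_up_2 in the frame of crate between 0.042 and 0.062 m) or (z of brim_up_2 in the frame of crate between 0.0405 and 0.0475 m and y of brim_up_2 in the frame of crate between -0.062 and -0.042 m) or (z of brim_up_2 in the frame of crate between 0.005 and 0.0115 m and y of brim_up_2 in the frame of crate between -0.012 and 0.012 m)) and x of brim_up_3 in the frame of crate between -0.011 and 0.011 m and ((z of brim_up_3 in the frame of crate between 0.0405 and 0.0475 m and y of brim_up_3 in the frame of crate between 0.042 and 0.062 m) or (z of brim_up_3 in the frame of crate between 0.0405 and 0.0475 m and y of brim_up_3 in the frame of crate between -0.062 and -0.042 m) or (z of brim_up_3 in the frame of crate between 0.005 and 0.0115 m and y of brim_up_3 in the frame of crate between -0.012 and 0.012 m)) and linear speed of each of brim_down_1, brim_down_2, brim_down_3, brim_up_1, brim_up_2, brim_up_3 below 0.02 m/s and value of joint cover below 0.008 m and value of joint plunger below 0.003 m); the robot touches nothing.
It fails at once if a bystander (wax tin, tin can or glue bottle) is moved more than 40 mm (distance of any of wax_tin, tin, glue_bottle from where it was at the start of the episode above 0.04 m).
Of brim_down_1, brim_down_2, brim_down_3 only 2 to 3 are there at a start; the rules pass over those that are not, and their reading is None.
Of brim_up_1, brim_up_2, brim_up_3 only 2 to 3 are there at a start; the rules pass over those that are not, and their reading is None.
At some moment in a run one of brim_down_1, brim_down_2, brim_down_3 may be knocked a few centimetres aside while the robot is not near it.
It also fails if it takes over 210 s, if anything falls off the work surface, if the arm or the gripper's body presses on something with over 40 N, if the wrist force passes 120 N, or if a joint passes its speed limit or range.

## Working session

There is one attempt and no reset: what is moved stays moved. The work goes in short steps, Python scripts to look and compute and a tool call to move; the robot and the scene stay as the last step left them, time stands still between calls to the robot, and variables do not carry over. Pictures are saved under pics/ and viewed, at most 14 in all, crops included, and the job is handed in when it is done.

Besides the shell and the picture viewer there is one more tool, called after "Emit:" as name(argument=value, ...) on one line, values as JSON. move_arm: Moves the arm, as the interface text tells. Its arguments: {"type":"object","properties":{"steps":{"type":"array"}},"required":["steps"]}

```bash
mkdir -p pics
cat > h.py <<'E'
import numpy as np, cv2
from cell import bot
from scipy.spatial.transform import Rotation as R
def grab(n,f):
    im=bot.grab_frame(n); cv2.imwrite('pics/'+f,im[:,:,::-1]); return im
def ray(n,px,z,cal=None):
    c=cal or bot.get_calibration(n); T=np.array(c['world_from_camera']);K=np.array(c['K'])
    px=np.atleast_2d(px).astype(float); d=(T[:3,:3]@np.linalg.inv(K)@np.c_[px,np.ones(len(px))].T).T
    o=T[:3,3]; return o+d*((z-o[2])/d[:,2])[:,None]
def proj(n,P):
    c=bot.get_calibration(n); T=np.linalg.inv(np.array(c['world_from_camera']));K=np.array(c['K'])
    q=(T[:3,:3]@np.atleast_2d(P).T).T+T[:3,3]; q=(K@q.T).T; return q[:,:2]/q[:,2:]
E
python3 - <<'E'
from h import *
o=bot.get_obs(); print({k:np.round(v,3) for k,v in o.items()})
grab('top','top0.png');grab('scene','scene0.png')
for n in('top','scene'):
    c=bot.get_calibration(n);print(np.round(c['K'],1),np.round(c['world_from_camera'],3))
E
```

```text
{'clock': np.float64(0.0), 'joint_positions': array([-1.237,  0.218,  1.615, -0.   ,  1.311, -0.112]), 'joint_vel': array([ 0.   ,  0.   , -0.002,  0.   ,  0.   , -0.   ]), 'joint_efforts': array([-1.0000e-03, -3.9685e+01, -3.0385e+01, -0.0000e+00,  1.0000e-02,
        0.0000e+00]), 'tcp_pos': array([ 0.269, -0.564,  0.403]), 'eef_rot': array([-3.062, -0.694,  0.   ]), 'contact_force': array([ 0.511,  0.026, -0.491]), 'torque': array([-0.066,  0.027,  0.027]), 'finger_force': np.float64(0.0), 'width': np.float64(1.002)}
[[403.8   0.  318. ]
 [  0.  403.8 200.4]
 [  0.    0.    1. ]] [[ 0.014 -0.988  0.153  0.388]
 [-1.    -0.017 -0.016 -0.028]
 [ 0.019 -0.153 -0.988  1.094]
 [ 0.     0.     0.     1.   ]]
[[510.8   0.  318.2]
 [  0.  510.8 199.5]
 [  0.    0.    1. ]] [[-0.669 -0.382  0.637 -0.411]
 [-0.743  0.364 -0.562  0.829]
 [-0.017 -0.849 -0.528  0.874]
 [ 0.     0.     0.     1.   ]]
```

View pics/top0.png

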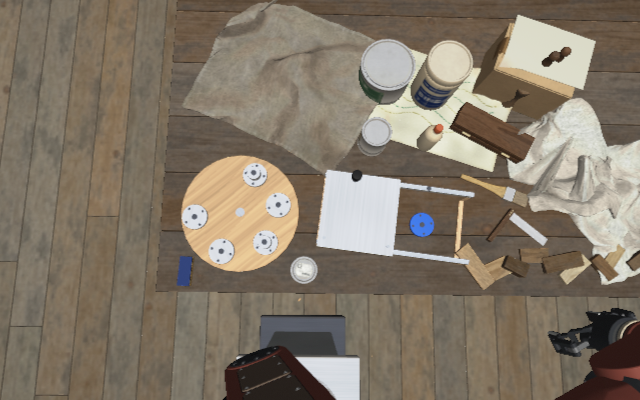

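View pics/scene0.png

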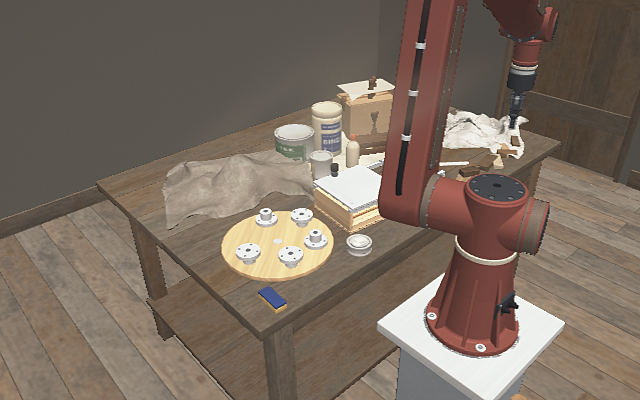

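The top view shows five hubs on the disc. Brim-down: (255,174) and (265,242), with crowns showing. Brim-up: (278,205), (194,216) and (221,251). A blue look-alike hub sits at (422,225) and the wax tin at (303,270); neither is to be touched. The knob is at (357,176). Next is a close crop to check the choice.

Run:
```python
from h import *
t=cv2.imread('pics/top0.png');s=cv2.imread('pics/scene0.png')
a=cv2.resize(t[150:280,170:490],None,fx=2.5,fy=2.5,interpolation=cv2.INTER_CUBIC)
b=cv2.resize(s[140:290,215:415],(400,300),interpolation=cv2.INTER_CUBIC)
b=cv2.copyMakeBorder(b,0,0,0,400,cv2.BORDER_CONSTANT)[:270]
cv2.imwrite('pics/crop1.png',np.vstack([a,b]))
# hub blobs: bright grey low saturation
hsv=cv2.cvtColor(t,cv2.COLOR_BGR2HSV)
m=((hsv[...,1]<40)&(hsv[...,2]>150)).astype(np.uint8)
m[:150]=0;m[280:]=0
cnt,_=cv2.findContours(m,cv2.RETR_EXTERNAL,cv2.CHAIN_APPROX_NONE)
for c in cnt:
    if cv2.contourArea(c)>80:
        (u,v),r=cv2.minEnclosingCircle(c);e=cv2.fitEllipse(c);print(np.round([u,v,r],1),np.round(e[0],1),np.round(e[1],1),np.round(ray('top',e[0],.07)[0,:2],3),np.round(ray('top',e[0],.046)[0,:2],3))
print('knob',ray('top',[[357,176]],.12))
w=((hsv[...,2]<50)).astype(np.uint8);w[:165]=0;w[185:]=0;w[:,:345]=0;w[:,370:]=0
print(np.argwhere(w).mean(0),w.sum())
# cover corners
c=max([c for c in cnt if cv2.boundingRect(c)[0]>300],key=cv2.contourArea)
print(cv2.minAreaRect(c),cv2.approxPolyDP(c,5,True).reshape(-1,2).tolist())
# disc
```

```text
[303.4 269.5  13.6] [303.4 268.6] [23.5 26.8] [ 0.373 -0.011] [ 0.373 -0.011]
[221. 251.  13.] [221.  250.9] [24.1 25.2] [0.414 0.196] [0.415 0.202]
[265.  242.2  12.4] [265.  242.1] [23.8 24.2] [0.438 0.087] [0.439 0.09 ]
[528.  229.   21.9] [528.4 229.1] [ 8.2 60. ] [ 0.481 -0.585] [ 0.484 -0.598]
[194.4 216.5  12.9] [194.3 216.4] [23.7 25. ] [0.5   0.268] [0.503 0.275]
[277.7 204.5  12.6] [277.9 204.6] [23.5 24.4] [0.534 0.058] [0.537 0.06 ]
[509.  193.9   7.2] [509.1 193.7] [10.2 14.2] [ 0.572 -0.541] [ 0.577 -0.553]
[452.  192.5  22.1] [451.7 191.4] [ 4.1 63.1] [ 0.576 -0.391] [ 0.58 -0.4 ]
[396.3 217.5  84.9] [386.4 218.1] [ 76.5 199.4] [ 0.504 -0.221] [ 0.506 -0.225]
[254.5 174.4  12. ] [254.5 174.5] [22.8 23.4] [0.611 0.12 ] [0.617 0.124]
[600.  211.2  72.6] [597.7 204.9] [105.6 131.3] [ 0.547 -0.771] [ 0.551 -0.789]
[534.9 163.3  28.4] [531.7 165.4] [29.7 52.8] [ 0.649 -0.605] [ 0.655 -0.619]
[461.2 156.8  33.9] [475.5 157.9] [16.7 78.6] [ 0.667 -0.457] [ 0.673 -0.467]
knob [[ 0.60123515 -0.13957265  0.12      ]]
[174.76470588 356.26470588] 68
((583.9999389648438, 214.49996948242188), (128.99996948242188, 109.99998474121094), 90.0) [[563, 150], [545, 189], [560, 198], [529, 196], [531, 209], [569, 212], [595, 245], [593, 254], [604, 257], [622, 246], [614, 267], [619, 274], [612, 279], [638, 273], [625, 261], [639, 249], [639, 150]]
```

View pics/crop1.png

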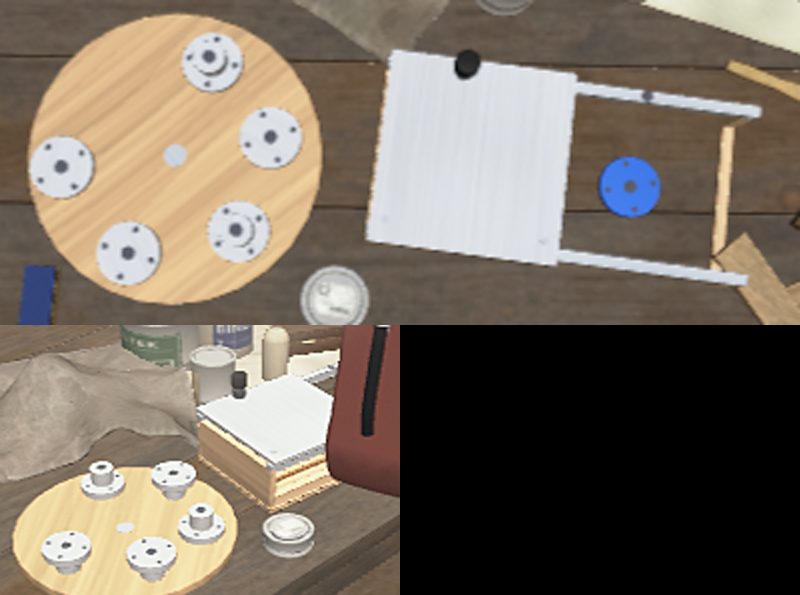

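The crop confirms it: 2 brim-down and 3 brim-up hubs. Next I compute the crate, knob and bystander positions.

```bash
cat >> h.py <<'E'
def hubs(f='t.png'):
    t=grab('top',f)[:,:,::-1]
    hsv=cv2.cvtColor(np.ascontiguousarray(t),cv2.COLOR_BGR2HSV)
    m=((hsv[...,1]<45)&(hsv[...,2]>140)).astype(np.uint8)
    m[:140]=0;m[290:]=0;m[:,:170]=0;m[:,480:]=0
    for c in cv2.findContours(m,cv2.RETR_EXTERNAL,cv2.CHAIN_APPROX_NONE)[0]:
        if cv2.contourArea(c)>150:
            e=cv2.fitEllipse(c)
            print('px',np.round(e[0],1),'d',np.round(e[1],1),'z70',np.round(ray('top',e[0],.07)[0,:2]*1000,0),'z46',np.round(ray('top',e[0],.046)[0,:2]*1000,0))
E
python3 - <<'E'
from h import *
f=lambda p:np.array([170,150])+np.array(p)/2.5
cor=ray('top',[f(p) for p in [(390,50),(577,74),(557,265),(367,240)]],.0925)[:,:2]
print('cover',np.round(cor,3),'c',cor.mean(0), 'sides',[np.linalg.norm(cor[i]-cor[i-1]) for i in range(4)])
ex=cor[0]+cor[1]-cor[2]-cor[3]; ey=cor[0]+cor[3]-cor[1]-cor[2]
print('yaw',np.degrees(np.arctan2(-ex[1]*-1,ex[0])),np.degrees(np.arctan2(-ey[0],ey[1])))
r1=ray('top',[f((600,90)),f((755,111))],.084);r2=ray('top',[f((565,257)),f((742,281))],.084)
for r in(r1,r2): d=(r[0]-r[1]); print('rail',np.degrees(np.arctan2(-d[0],d[1])),np.round(r[:,:2],3))
print('knob top',ray('top',f((467,62)),.131))
# triangulate knob
def L(n,p):
    c=bot.get_calibration(n);T=np.array(c['world_from_camera']);d=T[:3,:3]@np.linalg.inv(np.array(c['K']))@[*p,1];return T[:3,3],d/np.linalg.norm(d)
o1,d1=L('top',f((467,64)));o2,d2=L('scene',(334.5,170))
s=np.linalg.lstsq(np.c_[d1,-d2],o2-o1,rcond=None)[0];print('tri',o1+s[0]*d1,o2+s[1]*d2)
print('tin',ray('top',(376,132),.1),'bottle',ray('top',(438,129),.125),'wax',ray('top',(303.5,269.5),.028),'disc',ray('top',(240,212),.034))
o=bot.get_obs();M=R.from_rotvec(o['eef_rot']).as_matrix();print(np.round(M,3),'toolx yaw')
c=bot.get_calibration('wrist');T=np.array(c['world_from_camera']);print('cam in tool',np.round(M.T@(T[:3,3]-o['tcp_pos']),3),np.round(M.T@T[:3,:3],2),np.round(c['K'],0))
E
```

```text
cover [[ 0.621 -0.064]
 [ 0.6   -0.254]
 [ 0.407 -0.231]
 [ 0.429 -0.043]] c [ 0.51443327 -0.14810303] sides [np.float64(0.19343859062736882), np.float64(0.19155278869376308), np.float64(0.19400896521643946), np.float64(0.18903502187169466)]
yaw -6.4599873151038505 -6.49706516215153
rail -6.822213772564095 [[ 0.586 -0.279]
 [ 0.567 -0.438]]
rail -6.809571117640715 [[ 0.416 -0.241]
 [ 0.394 -0.417]]
knob top [[ 0.60180895 -0.13782583  0.131     ]]
tri [ 0.60442285 -0.14021025  0.1100626 ] [ 0.60633978 -0.13836147  0.11027406]
tin [[ 0.72183406 -0.19073353  0.1       ]] bottle [[ 0.72449253 -0.34284007  0.125     ]] wax [[ 0.37037499 -0.01060116  0.028     ]] disc [[0.51745087 0.15951012 0.034     ]]
[[ 0.902  0.431 -0.001]
 [ 0.431 -0.902  0.002]
 [ 0.    -0.002 -1.   ]] toolx yaw
cam in tool [0.077 0.    0.031] [[-0.   -0.95 -0.3 ]
 [ 1.   -0.   -0.  ]
 [ 0.   -0.3   0.95]] [[279.   0. 314.]
 [  0. 279. 201.]
 [  0.   0.   1.]]
```

Emit:
move_arm(steps=[[[0,0,-2,20.8,26.6,-3,0.2],[0,0,-2,20.8,26.6,-3,0.2],[0,0,-2,20.8,26.6,-3,0.2],[0,0,-2,20.8,26.6,-3,0.2],[0,0,-2,20.8,26.6,-3,0.2],[0,0,-2,20.8,26.6,-3,0.2],[0,0,-2,20.8,26.6,-3,0.2],[0,0,-2,20.8,26.6,-3,0.2]]])

```text
clock: 0.77
tcp_pos: [0.4365, -0.3495, 0.38]
eef_rot: [-3.13, -0.258, 0.001]
contact_force: [-0.5, -0.4, 0.2]
width: 0.803
finger_force: 0.0
```

Emit:
move_arm(steps=[[[0,0,-2,20.8,26.6,-3,0.2],[0,0,-2,20.8,26.6,-3,0.2],[0,0,-2,20.8,26.6,-3,0.2],[0,0,-2,20.8,26.6,-3,0.2],[0,0,-2,20.8,26.6,-3,0.2],[0,0,-2,20.8,26.6,-3,0.2],[0,0,-2,20.8,26.6,-3,0.2],[0,0,-2,20.8,26.6,-3,0.2]]])

```text
clock: 1.43
tcp_pos: [0.6029, -0.1367, 0.3559]
eef_rot: [-3.136, 0.179, 0.002]
contact_force: [0.8, -0.1, 0.4]
width: 0.799
finger_force: 0.0
```

Run:
```python
from h import *
o=bot.get_obs(); print({k:np.round(o[k],4) for k in('clock','tcp_pos','eef_rot','width','joint_positions','contact_force')})
M=R.from_rotvec(o['eef_rot']).as_matrix();print('yaw',np.degrees(np.arctan2(M[1,0],M[0,0])),M[:,2])
im=grab('wrist','w1.png')
print(proj('wrist',[[.602,-.138,.131],[*o['tcp_pos'][:2],.131]]))
```

```text
{'clock': np.float64(1.4333), 'tcp_pos': array([ 0.6029, -0.1367,  0.3559]), 'eef_rot': array([-3.1363e+00,  1.7950e-01,  1.6000e-03]), 'width': np.float64(0.799), 'joint_positions': array([-3.3650e-01,  2.4690e-01,  1.6722e+00, -1.0000e-04,  1.2235e+00,
        1.3487e+00]), 'contact_force': array([ 0.8139, -0.0984,  0.4129])}
yaw -6.549828056463629 [-1.03690457e-03  2.59823208e-04 -9.99999429e-01]
[[323.18215391 224.21064865]
 [321.3407552  223.32414231]]
```

View pics/w1.png

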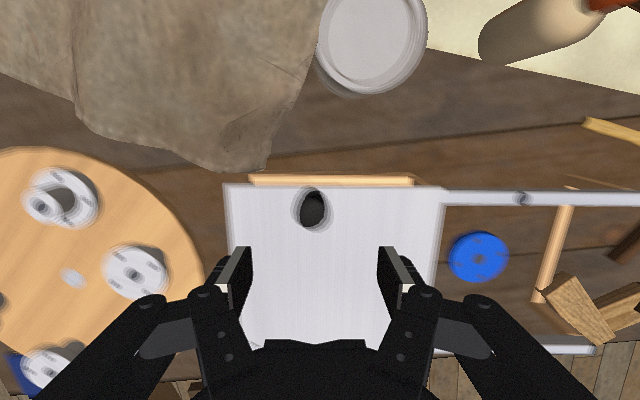

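The wrist view shows the knob near (312,208), blurred by residual motion. I measure it again now that the arm is still.

Run:
```python
from h import *
o=bot.get_obs();print(np.round(o['tcp_pos'],4))
for i in range(2):
    cal=bot.get_calibration('wrist');im=grab('wrist','w2.png')
g=im.max(2)[170:240,250:370];m=(g<70).astype(np.uint8)
c=max(cv2.findContours(m,0,1)[0],key=cv2.contourArea)+np.array([250,170])
e=cv2.fitEllipse(c);b=cv2.boundingRect(c);print(e,b)
for z in(.115,.131):print(z,ray('wrist',e[0],z,cal))
o=bot.get_obs();print(np.round(o['tcp_pos'],4),proj('wrist',[[.602,-.138,.131],[.602,-.138,.115]]))
cv2.imwrite('pics/w2c.png',cv2.resize(im[160:260,220:460,::-1],None,fx=3,fy=3))
```

```text
[ 0.6054 -0.1323  0.3554]
((320.61309814453125, 213.79942321777344), (31.35449981689453, 40.46635818481445), 179.2755126953125) (305, 193, 33, 41)
0.115 [[ 0.60249144 -0.13941076  0.115     ]]
0.131 [[ 0.60843543 -0.13971783  0.131     ]]
[ 0.603  -0.1362  0.3556] [[316.11690132 220.71520748]
 [316.01018418 213.24413272]]
```

View pics/w2c.png

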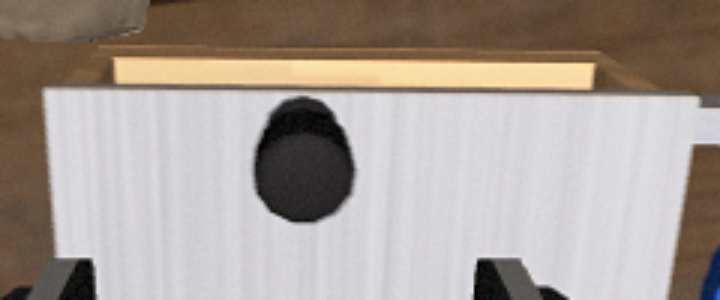

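Emit:
move_arm(steps=[[[0,0,0,1,-3,-20,0.3],[0,0,0,0,0,-20,0.3],[0,0,0,0,0,-20,0.3],[0,0,0,0,0,-18,0.3],[0,0,0,0,0,0,0.6],[0,0,0,0,0,0,1],[0,0,0,0,0,0,1],[0,0,0,0,0,0,1]]])

```text
clock: 2.25
tcp_pos: [0.6029, -0.141, 0.2795]
eef_rot: [-3.135, 0.177, 0.002]
contact_force: [-2.6, 3.9, -0.9]
width: 0.284
finger_force: 58.9
```

Emit:
move_arm(steps=[[[0,0,0,0,0,0,1],[0,0,0,0,0,0,1],[0,0,0,0,0,0,1],[0,0,0,0,0,0,1]]])

```text
clock: 2.58
tcp_pos: [0.6029, -0.1409, 0.2792]
eef_rot: [-3.136, 0.176, 0.002]
contact_force: [-3.9, 3.4, 0.1]
width: 0.283
finger_force: 59.1
```

Emit:
move_arm(steps=[[[0,0,0,0,0,4,1],[0,0,0,0,0,4,1],[0,0,0,0,0,4,1],[0,0,0,0,0,0,1],[0,0,0,0,0,0,1]]])

```text
clock: 3.0
tcp_pos: [0.6028, -0.1413, 0.2901]
eef_rot: [-3.136, 0.177, 0.002]
contact_force: [-2.7, 3.0, -9.0]
width: 0.286
finger_force: 59.2
```

Emit:
move_arm(steps=[[[0,0,0,-0.6,-5,0,1],[0,0,0,-1.2,-10,0,1],[0,0,0,-1.7,-15,0,1],[0,0,0,-1.7,-15,0,1],[0,0,0,-1.7,-15,0,1]]])

```text
clock: 3.42
tcp_pos: [0.5957, -0.2024, 0.2899]
eef_rot: [-3.136, 0.177, 0.004]
contact_force: [-3.5, 3.6, -7.9]
width: 0.285
finger_force: 59.3
```

Emit:
move_arm(steps=[[[0,0,0,-2,-18,0,1],[0,0,0,-2,-18,0,1],[0,0,0,-2,-18,0,1],[0,0,0,-2,-18,0,1],[0,0,0,-2,-18,0,1],[0,0,0,-2,-18,0,1],[0,0,0,-1.8,-16,0,1],[0,0,0,-0.5,-5,0,1]]])

```text
clock: 4.08
tcp_pos: [0.5807, -0.3298, 0.2885]
eef_rot: [-3.123, 0.183, 0.007]
contact_force: [0.1, 22.0, -7.4]
width: 0.283
finger_force: 60.7
```

Emit:
move_arm(steps=[[[0,0,0,0,0,0,1],[0,0,0,0,0,-4,1],[0,0,0,0,0,-4,1],[0,0,0,0,0,-4,1],[0,0,0,0,0,0,1]]])

```text
clock: 4.5
tcp_pos: [0.5812, -0.3287, 0.2793]
eef_rot: [-3.128, 0.177, 0.009]
contact_force: [-6.1, 15.0, 2.2]
width: 0.285
finger_force: 61.7
```

Emit:
move_arm(steps=[[[0,0,0,0,0,0,0.3],[0,0,0,0,0,0,0.3],[0,0,0,0,0,0,0.3],[0,0,0,0,0,20,0.3],[0,0,0,0,0,35,0.3],[0,0,0,0,0,35,0.3],[0,0,0,0,0,0,0.3],[0,0,0,0,0,0,0.3]]])

```text
clock: 5.17
tcp_pos: [0.5835, -0.3328, 0.3755]
eef_rot: [3.128, -0.178, 0.018]
contact_force: [-0.7, -1.1, -0.4]
width: 0.7
finger_force: 0.0
```

Run:
```python
from h import *
hubs('top1.png')
t=cv2.imread('pics/top1.png')
cv2.imwrite('pics/top1c.png',cv2.resize(t[150:280,230:490],None,fx=3,fy=3,interpolation=cv2.INTER_CUBIC))
```

```text
px [303.5 269.6] d [26.7 26.8] z70 [371. -11.] z46 [370. -11.]
px [220.8 250.9] d [24.4 25.4] z70 [414. 197.] z46 [415. 202.]
px [265.  242.1] d [23.9 24.2] z70 [438.  87.] z46 [439.  90.]
px [194.3 216.4] d [23.8 25.4] z70 [500. 268.] z46 [503. 275.]
px [277.8 204.6] d [23.6 24.5] z70 [534.  58.] z46 [537.  60.]
px [370.2 214.9] d [ 72.  120.8] z70 [ 511. -179.] z46 [ 514. -183.]
px [254.5 174.5] d [22.9 23.5] z70 [611. 120.] z46 [617. 124.]
px [445.5 147.8] d [16.8 31.6] z70 [ 692. -379.] z46 [ 700. -387.]
```

View pics/top1c.png

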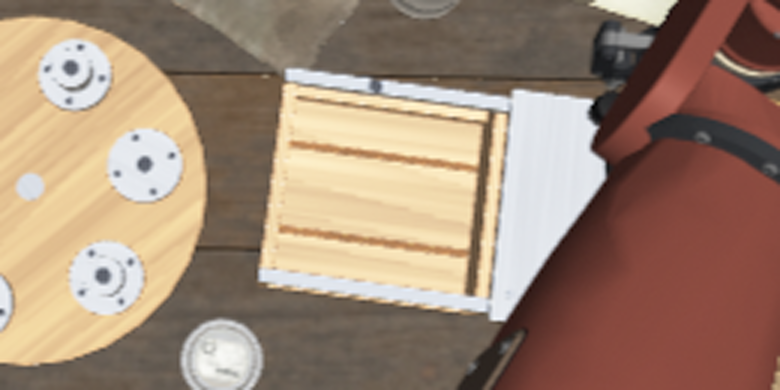

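The cover is open, with the well visible between about (283,187) and (473,210) in the crop, and the ridge lines are clear. All hubs are unmoved. I check the well centre from these features.

Run:
```python
from h import *
f=lambda p:np.array([230,150])+np.array(p)/3
P=ray('top',[f(p) for p in [(290,145),(478,168),(280,230),(468,253)]],.011)[:,:2]
print(P); c=np.array([.5144,-.148]);y=np.radians(-6.65);ex=np.array([np.cos(y),np.sin(y)]);ey=np.array([-np.sin(y),np.cos(y)])
for p in P: print((p-c)@ex,(p-c)@ey)
# rails inner edges z=.084
for p in [(292,83),(495,108),(268,268),(490,297)]:
  q=ray('top',f(p),.084)[0,:2]; print('rail',(q-c)@ex,(q-c)@ey)
for y in(.0545,0,-.0545):print(c+ey*y)
```

```text
[[ 0.56159368 -0.06943952]
 [ 0.54346656 -0.24004421]
 [ 0.48432083 -0.06133686]
 [ 0.46639034 -0.23008147]]
0.03777854817477319 0.08349714507538726
0.03953008997223935 -0.0880589198727394
-0.03991273194498413 0.08259678674047272
-0.038181289389980534 -0.08708894356766822
rail 0.07907921807801267 0.09000072971196744
rail 0.08071571448166619 -0.08415653914611267
rail -0.07933903961491684 0.08990478904664022
rail -0.0789550298711854 -0.09618900602124107
[ 0.52071132 -0.09386667]
[ 0.5144 -0.148 ]
[ 0.50808868 -0.20213333]
```

Emit:
move_arm(steps=[[[0,0,6.5,-10.3,30.2,0,0.3],[0,0,6.5,-10.3,30.2,0,0.3],[0,0,6.5,-10.3,30.2,0,0.3],[0,0,6.5,-10.3,30.2,0,0.3],[0,0,6.5,-10.3,30.2,0,0.3],[0,0,6.5,-10.3,30.2,0,0.3],[0,0,6.5,-10.3,30.2,0,0.3],[0,0,6.5,-10.3,30.2,0,0.3]]])

```text
clock: 5.88
tcp_pos: [0.4988, -0.0879, 0.3675]
eef_rot: [-2.893, -1.223, 0.002]
contact_force: [0.4, 0.1, 0.2]
width: 0.7
finger_force: 0.0
```

Emit:
move_arm(steps=[[[0,0,6.4,-10.3,30.2,0,0.3],[0,0,6.4,-10.3,30.2,0,0.3],[0,0,6.4,-10.3,30.2,0,0.3],[0,0,6.4,-10.3,30.2,0,0.3],[0,0,6.4,-10.3,30.2,0,0.3],[0,0,6.4,-10.3,30.2,0,0.3],[0,0,0,0,0,-20,0.3],[0,0,0,0,0,-20,0.3]]])

```text
clock: 6.55
tcp_pos: [0.4379, 0.0938, 0.3289]
eef_rot: [2.33, 2.103, 0.004]
contact_force: [0.9, 0.2, 0.0]
width: 0.7
finger_force: 0.0
```

Emit:
move_arm(steps=[[[0,0,0,0,0,0,0.3],[0,0,0,0,0,0,0.3]]])

```text
clock: 6.72
tcp_pos: [0.4371, 0.0922, 0.327]
eef_rot: [-2.334, -2.099, 0.005]
contact_force: [-0.1, 0.5, 0.7]
width: 0.696
finger_force: 0.0
```

```bash
cat >> h.py <<'E'
def st():
    o=bot.get_obs();M=R.from_rotvec(o['eef_rot']).as_matrix()
    print('t',round(float(o['clock']),2),'tcp',np.round(o['tcp_pos']*1000,1),'yaw',round(np.degrees(np.arctan2(M[1,0],M[0,0])),2),'z',np.round(M[:,2],4),'w',round(float(o['width']),3))
E
python3 - <<'E'
from h import *
st(); grab('wrist','w3.png');print(proj('wrist',[[.439,.090,.070],[.439,.09,.046]]))
E
```

```text
t 6.72 tcp [437.1  92.2 327. ] yaw 83.94 z [-4.2e-03 -5.0e-04 -1.0e+00] w 0.696
[[316.9734207  207.51080585]
 [316.78676104 199.19304392]]
```

View pics/w3.png

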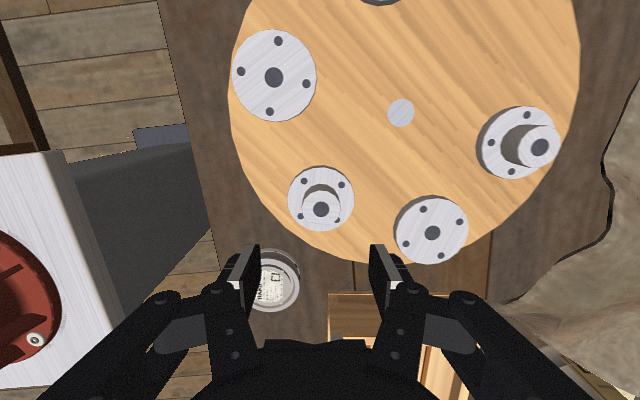

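Emit:
move_arm(steps=[[[0,0,0,4,-2,-35,0.3],[0,0,0,0,0,-35,0.3],[0,0,0,0,0,-25,0.3],[0,0,0,0,0,-9,0.3],[0,0,0,0,0,0,0.4],[0,0,0,0,0,0,0.6],[0,0,0,0,0,0,0.9],[0,0,0,0,0,0,0.9]]])

```text
clock: 7.43
tcp_pos: [0.4434, 0.0904, 0.2269]
eef_rot: [2.334, 2.099, 0.006]
contact_force: [-0.5, -0.4, 1.6]
width: 0.372
finger_force: 59.9
```

Emit:
move_arm(steps=[[[0,0,0,0,0,0,0.9],[0,0,0,0,0,0,0.9],[0,0,0,0,0,15,0.9],[0,0,0,0,0,15,0.9],[0,0,0,0,0,35,0.9],[0,0,0,0,0,35,0.9],[0,0,0,0,0,20,0.9],[0,0,0,0,0,0,0.9]]])

```text
clock: 8.1
tcp_pos: [0.4439, 0.0907, 0.3502]
eef_rot: [2.33, 2.096, 0.014]
contact_force: [1.0, 0.4, -0.9]
width: 0.364
finger_force: 60.4
```

Run:
```python
from h import *
st(); im=grab('wrist','w4.png'); cv2.imwrite('pics/w4c.png',im[150:400,150:550,::-1])
```

```text
t 8.1 tcp [443.9  90.7 350.2] yaw 83.96 z [ 1.140e-02  6.000e-04 -9.999e-01] w 0.364
```

View pics/w4c.png

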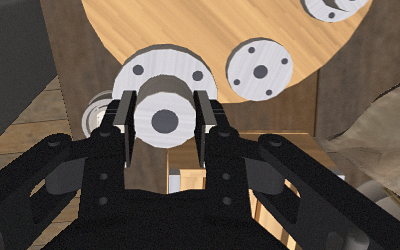

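Emit:
move_arm(steps=[[[0,0,0,4,-20,0,0.9],[0,0,0,8,-36,0,0.9],[0,0,0,8,-36,0,0.9],[0,0,0,8,-36,0,0.9],[0,0,0,8,-36,0,0.9],[0,0,0,8,-36,0,0.9],[0,0,0,8,-36,0,0.9],[0,0,0,8,-36,0,0.9]]])

```text
clock: 8.82
tcp_pos: [0.5008, -0.1827, 0.3413]
eef_rot: [-2.332, -2.097, 0.003]
contact_force: [1.4, 0.5, -1.9]
width: 0.371
finger_force: 60.3
```

Emit:
move_arm(steps=[[[0,0,0,4,-21,0,0.9],[0,0,0,0,0,-30,0.9],[0,0,0,0,0,0,0.9],[0,0,0,0,0,0,0.9],[0,0,0,0,0,0,0.9]]])

```text
clock: 9.23
tcp_pos: [0.5051, -0.2017, 0.3128]
eef_rot: [-2.332, -2.099, 0.002]
contact_force: [-0.4, 0.3, -2.3]
width: 0.372
finger_force: 60.3
```

Run:
```python
from h import *
st(); hubs('top2.png')
```

```text
t 9.23 tcp [ 505.1 -201.7  312.8] yaw 83.97 z [-0.0036  0.0022 -1.    ] w 0.372
px [303.4 269.6] d [26.5 26.8] z70 [371. -11.] z46 [370. -11.]
px [221.3 251. ] d [24.3 25.4] z70 [414. 195.] z46 [414. 201.]
px [409.8 233.4] d [26.7 31.3] z70 [ 465. -280.] z46 [ 467. -286.]
px [194.3 216.8] d [23.9 25.4] z70 [499. 268.] z46 [501. 275.]
px [277.8 204.3] d [23.7 24.5] z70 [534.  58.] z46 [538.  60.]
px [458.2 238.3] d [28.2 95.9] z70 [ 455. -403.] z46 [ 457. -412.]
px [254.2 174.3] d [22.9 23.7] z70 [612. 121.] z46 [617. 124.]
px [459.8 151.2] d [23.  57.7] z70 [ 684. -416.] z46 [ 691. -426.]
```

Run:
```python
from h import *
for z in (.013,):
  c=np.array([.5144,-.149]);y=np.radians(-6.65);ex=np.array([np.cos(y),np.sin(y)]);ey=np.array([-np.sin(y),np.cos(y)])
  for a in(-.036,.036):
    for b in(.02,.08): print(a,b,np.round(proj('wrist',[[*(c+a*ex+b*ey),.013]]),1))
  for a in(-.08,.08):
    for b in(.0,.05): print('rail',a,b,np.round(proj('wrist',[[*(c+a*ex+b*ey),.084]]),1))
im=grab('wrist','w5.png');cv2.imwrite('pics/w5c.png',cv2.resize(im[20:270,150:480,::-1],None,fx=2.2,fy=2.2))
```

```text
-0.036 0.02 [[280.2 115.3]]
-0.036 0.08 [[278.3  42.5]]
0.036 0.02 [[358.  116.2]]
0.036 0.08 [[362.   43.4]]
rail -0.08 0.0 [[206.6 145.4]]
rail -0.08 0.05 [[198.4  67.6]]
rail 0.08 0.0 [[433.5 147.9]]
rail 0.08 0.05 [[444.2  70.4]]
```

View pics/w5c.png

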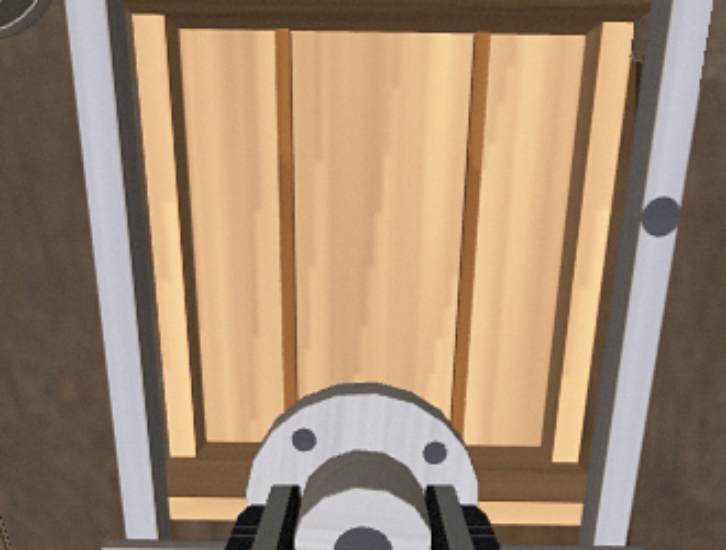

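The wrist view shows the ridges' inner edges at crop x of about 293 and 464 near row 209, about 3 mm further in +x than predicted. The floor's far edge is at crop y of about 30 and its near edge at about 445. I compute the y centre from those.

Run:
```python
from h import *
f=lambda p:np.array([150,20])+np.array(p)/2.2
c=np.array([.5144,-.149]);y=np.radians(-6.65);ex=np.array([np.cos(y),np.sin(y)]);ey=np.array([-np.sin(y),np.cos(y)])
for n,p,z in [('far',(235,30),.008),('far',(530,34),.008),('near',(240,443),.008),('near',(510,445),.008),('ridL',(293,100),.013),('ridL',(297,350),.013),('ridR',(471,100),.013),('ridR',(456,350),.013)]:
    q=ray('wrist',f(p),z)[0,:2]-c;print(n,np.round([q@ex*1000,q@ey*1000],1))
```

```text
far [-54.4  87.6]
far [62.6 87.4]
near [-61.1 -88.3]
near [ 69.3 -88. ]
ridL [-31.5  61.9]
ridL [-32.1 -40.9]
ridR [39.9 62.6]
ridR [ 39.7 -40.1]
```

Emit:
move_arm(steps=[[[0,0,0,7,-2,0,0.9],[0,0,0,0,0,-30,0.9],[0,0,0,0,0,-30,0.9],[0,0,0,0,0,0,0.9],[0,0,0,0,0,0,0.9],[0,0,0,0,0,0,0.9]]])

```text
clock: 9.83
tcp_pos: [0.5135, -0.2045, 0.2559]
eef_rot: [2.334, 2.101, 0.0]
contact_force: [0.7, -0.2, -1.5]
width: 0.372
finger_force: 65.9
```

Run:
```python
from h import *
st()
```

```text
t 9.83 tcp [ 513.5 -204.5  255.9] yaw 83.98 z [ 8.e-04 -9.e-04 -1.e+00] w 0.372
```

Emit:
move_arm(steps=[[[0,0,0,-1.5,1,-20,0.9],[0,0,0,0,0,-20,0.9],[0,0,0,0,0,-10,0.9],[0,0,0,0,0,-5,0.9],[0,0,0,0,0,0,0.9],[0,0,0,0,0,0,0.9]]])

```text
clock: 10.33
tcp_pos: [0.5151, -0.2028, 0.2091]
eef_rot: [2.336, 2.099, 0.009]
contact_force: [-9.7, 14.7, 38.9]
width: 0.372
finger_force: 76.9
```

Emit:
move_arm(steps=[[[0,0,0,0,0,8,0.9],[0,0,0,0,0,7,0.9],[0,0,0,0,0,0,0.9],[0,0,0,0,0,0,0.9]]])

```text
clock: 10.67
tcp_pos: [0.5124, -0.2036, 0.2166]
eef_rot: [2.334, 2.099, 0.004]
contact_force: [1.4, 4.1, 1.7]
width: 0.372
finger_force: 72.1
```

Run:
```python
from h import *
st()
a=grab('wrist','w6.png')[20:300,170:470];b=grab('scene','s6.png')[150:290,320:470]
b=cv2.resize(b,None,fx=2,fy=2)
cv2.imwrite('pics/w6c.png',np.hstack([a,b])[:,:,::-1])
```

```text
t 10.67 tcp [ 512.4 -203.6  216.6] yaw 83.91 z [ 3.6e-03 -5.0e-04 -1.0e+00] w 0.372
```

View pics/w6c.png

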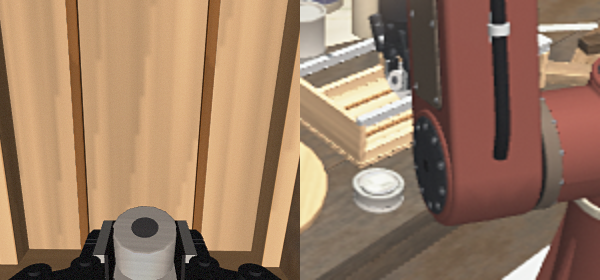

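The wrist view shows the crown at about (145,225) in the crop, higher than before, which suggests the hub has tilted. I zoom in on the same picture.

Run:
```python
import cv2
a=cv2.imread('pics/w6.png')[190:330,220:410]; cv2.imwrite('pics/w6d.png',cv2.resize(a,None,fx=4,fy=4,interpolation=cv2.INTER_CUBIC))
```

```text
(no output)
```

View pics/w6d.png

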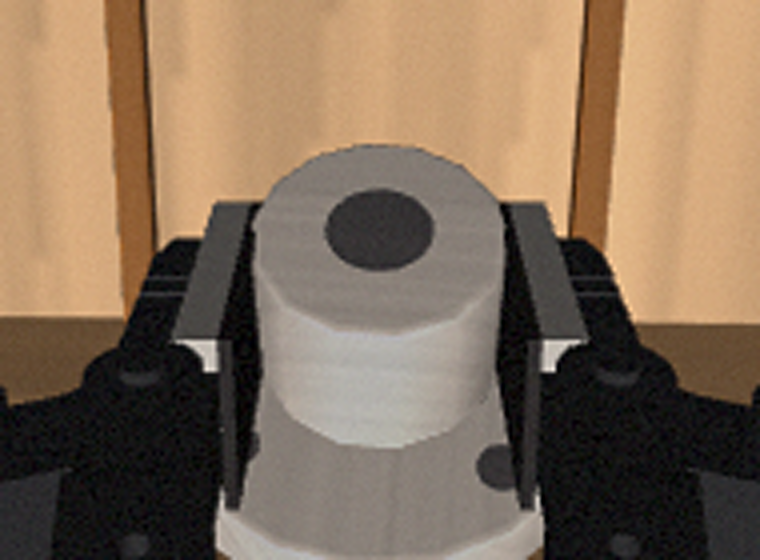

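The hub has tilted about 66° in the grip, top towards +y, because its brim caught the end wall or cover edge. The plan is to lift it, pitch the tool about 36° over the free spot on the disc and set it down on its brim edge. Releasing it there should let it drop back upright.

Emit:
move_arm(steps=[[[0,0,0,0,0,30,0.9],[0,0,0,0,0,35,0.9],[0,0,0,0,0,35,0.9],[0,0,0,-5,20,0,0.9],[0,0,0,-9,30,0,0.9],[0,0,0,-10,30,0,0.9],[0,0,0,-10,30,0,0.9],[0,0,0,-10,30,0,0.9]]])

```text
clock: 11.43
tcp_pos: [0.4663, -0.063, 0.3136]
eef_rot: [-2.336, -2.099, 0.003]
contact_force: [0.1, -1.0, -2.6]
width: 0.368
finger_force: 72.1
```

Emit:
move_arm(steps=[[[0,0,0,-10,30,0,0.9],[6,-0.7,0,-10,26,0,0.9],[6,-0.7,0,-10,20,0,0.9],[6,-0.7,0,-4,10,0,0.9],[6,-0.7,0,0,0,-10,0.9],[6,-0.7,0,0,0,-10,0.9],[6,-0.7,0,0,0,-10,0.9],[0,0,0,0,0,0,0.9]]])

```text
clock: 12.1
tcp_pos: [0.4317, 0.0217, 0.2813]
eef_rot: [-1.97, -1.765, -0.645]
contact_force: [-0.8, -1.2, -2.8]
width: 0.371
finger_force: 71.8
```

Emit:
move_arm(steps=[[[0,0,0,0,0,0,0.9],[0,0,0,0,0,0,0.9]]])

```text
clock: 12.27
tcp_pos: [0.4335, 0.022, 0.2845]
eef_rot: [-1.972, -1.773, -0.647]
contact_force: [0.6, 0.5, -2.5]
width: 0.375
finger_force: 71.8
```

Run:
```python
from h import *
st();o=bot.get_obs();M=R.from_rotvec(o['eef_rot']).as_matrix();print('grip',np.round((o['tcp_pos']+.16*M[:,2])*1000,1))
hubs('top3.png')
```

```text
t 12.27 tcp [433.5  22.  284.5] yaw 84.04 z [ 0.068   0.5846 -0.8085] w 0.375
grip [444.4 115.5 155.2]
px [221.4 251. ] d [24.3 25.4] z70 [414. 195.] z46 [414. 201.]
px [247.8 238.3] d [15.1 18.5] z70 [447. 131.] z46 [448. 134.]
px [194.3 216.8] d [23.9 25.4] z70 [499. 268.] z46 [501. 275.]
px [278.4 203.7] d [22.  24.8] z70 [536.  56.] z46 [540.  58.]
px [418.6 220.5] d [ 80.9 146.3] z70 [ 499. -303.] z46 [ 501. -310.]
px [254.2 174.4] d [23.  23.7] z70 [612. 121.] z46 [617. 124.]
px [459.8 151.2] d [23.  57.7] z70 [ 684. -416.] z46 [ 691. -426.]
```

Emit:
move_arm(steps=[[[0,0,0,0,0,-25,0.9],[0,0,0,0,0,-25,0.9],[0,0,0,0,0,-15,0.9],[0,0,0,0,0,-5,0.9],[0,0,0,0,0,0,0.9],[0,0,0,0,0,0,0.9]]])

```text
clock: 12.82
tcp_pos: [0.4341, 0.0225, 0.2156]
eef_rot: [-1.969, -1.773, -0.651]
contact_force: [0.5, -0.4, -1.4]
width: 0.37
finger_force: 72.0
```

Run:
```python
from h import *
st();grab('scene','s7.png');t=cv2.imread('pics/s7.png');cv2.imwrite('pics/s7c.png',cv2.resize(t[180:300,200:400],None,fx=4,fy=4,interpolation=cv2.INTER_CUBIC))
```

```text
t 12.82 tcp [434.1  22.5 215.6] yaw 84.16 z [ 0.0693  0.5867 -0.8068] w 0.37
```

View pics/s7c.png

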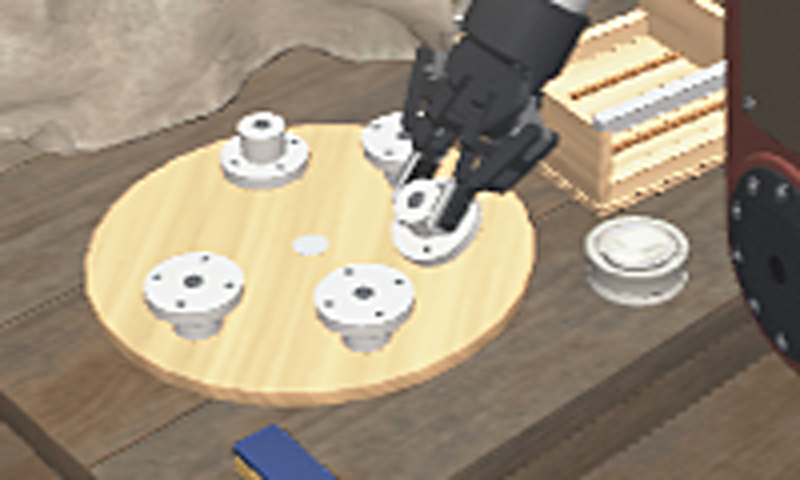

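The scene view shows the hub tilted only about 30° and just above the disc. I lower it until it touches.

Emit:
move_arm(steps=[[[0,0,0,0,0,-4,0.9],[0,0,0,0,0,-1,0.9],[0,0,0,0,0,0,0.9]]])

```text
clock: 13.12
tcp_pos: [0.4336, 0.0224, 0.2101]
eef_rot: [-1.97, -1.772, -0.651]
contact_force: [0.5, 0.4, -1.8]
width: 0.372
finger_force: 72.0
```

Emit:
move_arm(steps=[[[0,0,0,0,0,-3,0.9],[0,0,0,0,0,-1,0.9],[0,0,0,0,0,0,0.9]]])

```text
clock: 13.37
tcp_pos: [0.4332, 0.0225, 0.2054]
eef_rot: [-1.969, -1.771, -0.65]
contact_force: [-0.6, -0.6, -2.3]
width: 0.375
finger_force: 72.0
```

Emit:
move_arm(steps=[[[0,0,0,0,0,-3,0.9],[0,0,0,0,0,-1,0.9],[0,0,0,0,0,0,0.9]]])

```text
clock: 13.62
tcp_pos: [0.4336, 0.0228, 0.2027]
eef_rot: [-1.965, -1.769, -0.653]
contact_force: [-3.3, -0.5, 8.1]
width: 0.374
finger_force: 73.3
```

Emit:
move_arm(steps=[[[0,0,0,0,0,-3,0.9],[0,0,0,0,0,-1,0.9],[0,0,0,0,0,0,0.9]]])

```text
clock: 13.87
tcp_pos: [0.4343, 0.0233, 0.2012]
eef_rot: [-1.958, -1.766, -0.657]
contact_force: [-9.7, -4.7, 26.0]
width: 0.375
finger_force: 75.6
```

Emit:
move_arm(steps=[[[0,0,0,0,0,3,0.9],[0,0,0,0,0,0,0.1],[0,0,0,0,0,0,0.1],[0,0,0,0,0,0,0.1],[0,0,0,0,0,0,0.1],[0,0,0,-4,-24,33,0.1],[0,0,0,-4,-24,33,0.1],[-6,0.7,0,-4,-24,33,0.1]]])

```text
clock: 14.53
tcp_pos: [0.4202, -0.0502, 0.2988]
eef_rot: [-2.037, -1.827, -0.55]
contact_force: [1.1, -0.1, -1.0]
width: 0.901
finger_force: 0.0
```

Emit:
move_arm(steps=[[[-6,0.7,0,0,0,20,0.1],[-6,0.7,0,0,0,0,0.1],[-6,0.7,0,0,0,0,0.1],[-6,0.7,0,0,0,0,0.1],[-6,0.7,0,0,0,0,0.1],[0,0,0,0,0,0,0.1]]])

```text
clock: 15.03
tcp_pos: [0.4213, -0.0488, 0.3196]
eef_rot: [2.332, 2.103, -0.003]
contact_force: [-0.1, 0.3, 0.1]
width: 0.905
finger_force: 0.0
```

Run:
```python
from h import *
st();hubs('top4.png');a=cv2.imread('pics/top4.png')[140:290,160:340];b=grab('scene','s8.png')[190:310,210:360,::-1]
cv2.imwrite('pics/s8c.png',np.hstack([cv2.resize(a,(400,333)),cv2.resize(b,(400,333))]))
```

```text
t 15.03 tcp [421.3 -48.8 319.6] yaw 84.07 z [-3.0e-04 -2.3e-03 -1.0e+00] w 0.905
px [301.1 271.5] d [20.7 24.2] z70 [366.  -5.] z46 [366.  -5.]
px [235.1 253.5] d [24.6 25.1] z70 [408. 161.] z46 [409. 165.]
px [269.2 232. ] d [23.8 24.1] z70 [463.  77.] z46 [465.  80.]
px [198.1 230. ] d [24.  25.2] z70 [466. 257.] z46 [467. 263.]
px [274. 192.] d [23.9 24.2] z70 [566.  68.] z46 [570.  71.]
px [418.8 220.6] d [ 80.9 145.8] z70 [ 499. -304.] z46 [ 501. -310.]
px [241.6 171.9] d [22.5 23.5] z70 [617. 154.] z46 [623. 158.]
px [459.8 151.2] d [23.  57.7] z70 [ 684. -416.] z46 [ 691. -426.]
```

View pics/s8c.png

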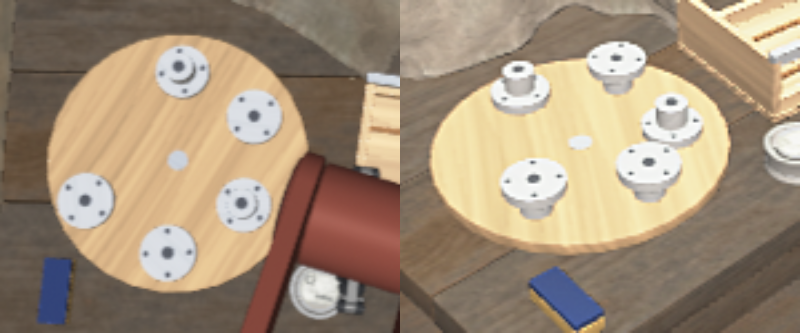

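All five hubs are upright again and the wheel has turned about 18°. I check that it is still, while moving above hub A.

Emit:
move_arm(steps=[[[0,0,0,10,26,0,0.3],[0,0,0,10,26,0,0.3],[0,0,0,10,26,0,0.3],[0,0,0,9,25,0,0.3],[0,0,0,9,26,0,0.3],[0,0,0,0,0,0,0.3],[0,0,0,0,0,0,0.3],[0,0,0,0,0,0,0.3]]])

```text
clock: 15.8
tcp_pos: [0.4692, 0.079, 0.3191]
eef_rot: [-2.335, -2.1, 0.001]
contact_force: [-0.5, 0.1, -0.7]
width: 0.699
finger_force: 0.0
```

```bash
cat >> h.py <<'E'
def whub(zc,box=(170,250,230,400),R0=.05):
    """bright blobs in wrist view; prints centre at plane zc nearest below tool"""
    cal=bot.get_calibration('wrist');im=grab('wrist','ww.png');o=bot.get_obs()
    hsv=cv2.cvtColor(im,cv2.COLOR_RGB2HSV);m=((hsv[...,1]<45)&(hsv[...,2]>105)).astype(np.uint8);m[245:]=0
    m=cv2.morphologyEx(m,cv2.MORPH_OPEN,np.ones((3,3)))
    for c in cv2.findContours(m,0,1)[0]:
        if cv2.contourArea(c)>1000 and len(c)>5:
            h=cv2.convexHull(c);e=cv2.fitEllipse(h);p=ray('wrist',e[0],zc,cal)[0]
            print('w px',np.round(e[0],0),np.round(e[1],0),'xy',np.round(p[:2]*1000,1),'box',cv2.boundingRect(c))
E
python3 - <<'E'
from h import *
st();whub(.046)
print(proj('wrist',[[.469,.080,.046]]));hubs('top5.png')
E
```

```text
t 15.8 tcp [469.2  79.  319.1] yaw 83.94 z [-1.8e-03  7.0e-04 -1.0e+00] w 0.699
w px [327. 205.] [65. 68.] xy [478.8  73.9] box (293, 172, 69, 66)
w px [451. 198.] [70. 81.] xy [591.2  68.7] box (412, 161, 79, 74)
w px [-1500. -2164.] [ 211. 5778.] xy [ 85.7 738.6] box (0, 149, 42, 96)
w px [230. 134.] [80. 87.] xy [403.5 145.1] box (189, 93, 83, 84)
w px [499.  67.] [77. 93.] xy [624.4 173.5] box (457, 24, 86, 87)
w px [266. -21.] [85. 89.] xy [450.7 250.6] box (229, 0, 76, 24)
[[315.30229612 198.98317462]]
px [303.4 269.7] d [26.5 26.7] z70 [371. -11.] z46 [370. -11.]
px [240.8 253.2] d [23.3 25. ] z70 [409. 146.] z46 [410. 151.]
px [402.4 219.9] d [ 76.5 210.1] z70 [ 500. -262.] z46 [ 502. -267.]
px [271.3 182.8] d [14.8 24.8] z70 [590.  76.] z46 [595.  79.]
px [235.6 172.1] d [22.7 23.7] z70 [617. 169.] z46 [622. 174.]
px [459.7 151.2] d [23.  57.7] z70 [ 684. -416.] z46 [ 691. -425.]
```

The wheel is still turning slowly, so I wait for it.

Emit:
move_arm(steps=[[[0,0,0,0,0,0,0.3],[0,0,0,0,0,0,0.3],[0,0,0,0,0,0,0.3],[0,0,0,0,0,0,0.3],[0,0,0,0,0,0,0.3],[0,0,0,0,0,0,0.3],[0,0,0,0,0,0,0.3],[0,0,0,0,0,0,0.3]]])

```text
clock: 16.57
tcp_pos: [0.4694, 0.0795, 0.3197]
eef_rot: [-2.336, -2.101, -0.0]
contact_force: [-0.0, 0.8, 0.2]
width: 0.702
finger_force: 0.0
```

Emit:
move_arm(steps=[[[0,0,0,0,0,0,0.3],[0,0,0,0,0,0,0.3],[0,0,0,0,0,0,0.3],[0,0,0,0,0,0,0.3],[0,0,0,0,0,0,0.3],[0,0,0,0,0,0,0.3],[0,0,0,0,0,0,0.3],[0,0,0,0,0,0,0.3]]])

```text
clock: 17.23
tcp_pos: [0.4694, 0.0795, 0.3197]
eef_rot: [2.336, 2.101, 0.0]
contact_force: [0.2, 0.1, 0.1]
width: 0.697
finger_force: 0.0
```

Run:
```python
from h import *
st();whub(.046)
```

```text
t 17.23 tcp [469.4  79.5 319.7] yaw 83.94 z [ 0.  0. -1.] w 0.697
w px [332. 206.] [65. 68.] xy [484.6  71.7] box (299, 175, 68, 64)
w px [456. 192.] [71. 82.] xy [597.   73.4] box (418, 156, 78, 74)
w px [ 59. 352.] [ 43. 518.] xy [170.6 -65.3] box (0, 151, 42, 94)
w px [233. 144.] [79. 85.] xy [404.8 137.3] box (192, 103, 82, 82)
w px [496.  58.] [77. 95.] xy [623.3 180.6] box (455, 14, 86, 89)
w px [258. -22.] [ 94. 109.] xy [445.7 252.6] box (216, 0, 86, 32)
```

Emit:
move_arm(steps=[[[0,0,0,0,0,0,0.3],[0,0,0,0,0,0,0.3],[0,0,0,0,0,0,0.3],[0,0,0,0,0,0,0.3],[0,0,0,0,0,0,0.3],[0,0,0,0,0,0,0.3],[0,0,0,0,0,0,0.3],[0,0,0,0,0,0,0.3]]])

```text
clock: 17.95
tcp_pos: [0.4694, 0.0795, 0.3197]
eef_rot: [-2.336, -2.101, 0.0]
contact_force: [0.1, -0.5, 0.1]
width: 0.701
finger_force: 0.0
```

Run:
```python
from h import *
st();whub(.046)
```

```text
t 17.95 tcp [469.4  79.5 319.7] yaw 83.94 z [-0.  0. -1.] w 0.701
w px [332. 206.] [65. 68.] xy [484.6  71.6] box (299, 175, 68, 64)
w px [456. 192.] [71. 82.] xy [597.   73.3] box (418, 156, 78, 74)
w px [  2. 201.] [ 40. 324.] xy [185.3 108.6] box (0, 151, 42, 94)
w px [233. 144.] [79. 85.] xy [404.8 137.3] box (192, 103, 83, 82)
w px [496.  58.] [77. 95.] xy [623.3 180.6] box (455, 14, 86, 89)
w px [258. -22.] [ 94. 109.] xy [445.7 252.6] box (216, 0, 86, 32)
```

Emit:
move_arm(steps=[[[0,0,0,15,-8,-30,0.3],[0,0,0,0,0,-30,0.3],[0,0,0,0,0,-25,0.3],[0,0,0,0,0,-12,0.3],[0,0,0,0,0,0,0.4],[0,0,0,0,0,0,0.6],[0,0,0,0,0,0,0.9],[0,0,0,0,0,0,0.9]]])

```text
clock: 18.67
tcp_pos: [0.4851, 0.0715, 0.224]
eef_rot: [2.334, 2.1, 0.003]
contact_force: [0.2, 0.2, -2.0]
width: 0.375
finger_force: 59.6
```

Emit:
move_arm(steps=[[[0,0,0,0,0,0,0.9],[0,0,0,0,0,0,0.9],[0,0,0,0,0,15,0.9],[0,0,0,0,0,15,0.9],[0,0,0,0,0,35,0.9],[0,0,0,0,0,35,0.9],[0,0,0,0,0,20,0.9],[0,0,0,0,0,0,0.9]]])

```text
clock: 19.33
tcp_pos: [0.4867, 0.0716, 0.3491]
eef_rot: [2.329, 2.095, 0.015]
contact_force: [1.8, -0.3, -1.3]
width: 0.377
finger_force: 60.1
```

```bash
cat >> h.py <<'E'
def held(name='wh.png'):
    """centre of held hub's bore mark (dark) in wrist view -> tool-x offset at depth d"""
    im=grab('wrist',name);g=cv2.GaussianBlur(im.max(2),(3,3),0)
    m=(g<90).astype(np.uint8);m[:,:285]=0;m[:,345:]=0
    for c in cv2.findContours(m,1,2)[0]:
        a=cv2.contourArea(c)
        if 100<a<900 and len(c)>5:
            e=cv2.fitEllipse(c)
            if abs(e[0][0]-315)<20: print('bore',np.round(e[0],1),np.round(e[1],1))
E
python3 - <<'E'
from h import *
st();held();hubs('top6.png')
E
```

```text
t 19.33 tcp [486.7  71.6 349.1] yaw 83.95 z [ 1.270e-02  1.000e-04 -9.999e-01] w 0.377
px [303.5 269.7] d [26.5 26.8] z70 [371. -11.] z46 [370. -11.]
px [245.6 252.7] d [24.4 24.9] z70 [411. 135.] z46 [411. 139.]
px [402.5 219.9] d [ 76.6 209.9] z70 [ 500. -262.] z46 [ 502. -267.]
px [231.7 168.2] d [13.4 24.4] z70 [627. 180.] z46 [632. 184.]
px [459.7 151.2] d [23.  57.8] z70 [ 684. -416.] z46 [ 691. -425.]
```

Emit:
move_arm(steps=[[[0,0,0,2,-20,0,0.9],[0,0,0,3.5,-36,0,0.9],[0,0,0,3.5,-36,0,0.9],[0,0,0,3.5,-36,0,0.9],[0,0,0,3.5,-36,0,0.9],[0,0,0,3.5,-36,0,0.9],[0,0,0,3.5,-36,0,0.9],[0,0,0,2,-23,0,0.9]]])

```text
clock: 20.1
tcp_pos: [0.5083, -0.1901, 0.3395]
eef_rot: [-2.335, -2.096, 0.004]
contact_force: [1.6, 0.1, -1.4]
width: 0.374
finger_force: 60.1
```

Emit:
move_arm(steps=[[[0,0,0,1,-12,-15,0.9],[0,0,0,0,0,-25,0.9],[0,0,0,0,0,-20,0.9],[0,0,0,0,0,0,0.9],[0,0,0,0,0,0,0.9],[0,0,0,0,0,0,0.9],[0,0,0,0,0,0,0.9]]])

```text
clock: 20.68
tcp_pos: [0.5109, -0.1995, 0.2837]
eef_rot: [2.334, 2.1, 0.001]
contact_force: [1.0, 0.4, -2.1]
width: 0.375
finger_force: 60.0
```

```bash
cat >> h.py <<'E'
def crate(dy=0):
    o=bot.get_obs();M=R.from_rotvec(o['eef_rot']).as_matrix();g=o['tcp_pos']+.156*M[:,2]
    c=np.array([.518,-.1497]);y=np.radians(-6.65);ex=np.array([np.cos(y),np.sin(y)]);ey=np.array([-np.sin(y),np.cos(y)])
    q=g[:2]-c;print('grip in crate mm',np.round([q@ex*1000,q@ey*1000],1))
E
python3 - <<'E'
from h import *
st();crate()
E
```

```text
t 20.68 tcp [ 510.9 -199.5  283.7] yaw 83.97 z [ 1.6e-03 -8.0e-04 -1.0e+00] w 0.375
grip in crate mm [ -1.  -50.4]
```

Emit:
move_arm(steps=[[[0,0,0,1,0.5,-25,0.9],[0,0,0,0,0,-25,0.9],[0,0,0,0,0,-20,0.9],[0,0,0,0,0,-10,0.9],[0,0,0,0,0,-4,0.9],[0,0,0,0,0,0,0.9],[0,0,0,0,0,0,0.9]]])

```text
clock: 21.27
tcp_pos: [0.5123, -0.1994, 0.2001]
eef_rot: [2.334, 2.1, 0.001]
contact_force: [-0.5, -0.5, -2.1]
width: 0.368
finger_force: 60.2
```

Run:
```python
from h import *
st();crate()
```

```text
t 21.27 tcp [ 512.3 -199.4  200.1] yaw 83.95 z [ 0.0023 -0.0012 -1.    ] w 0.368
grip in crate mm [  0.5 -50.2]
```

Emit:
move_arm(steps=[[[0,0,0,-0.3,-3,0,0.9],[0,0,0,0,0,-1.5,0.9],[0,0,0,0,0,0,0.9],[0,0,0,0,0,0,0.9]]])

```text
clock: 21.6
tcp_pos: [0.5118, -0.202, 0.1981]
eef_rot: [2.335, 2.1, 0.002]
contact_force: [2.7, 3.8, -0.8]
width: 0.373
finger_force: 60.4
```

Run:
```python
from h import *
st();crate();print(bot.get_obs()['contact_force'])
```

```text
t 21.6 tcp [ 511.8 -202.   198.1] yaw 83.93 z [ 2.4e-03 -3.0e-04 -1.0e+00] w 0.373
grip in crate mm [  0.3 -52.6]
[ 2.72354053  3.84306125 -0.80093613]
```

Emit:
move_arm(steps=[[[0,0,0,0,0,0,0.6],[0,0,0,0,0,0,0.4],[0,0,0,0,0,0,0.35],[0,0,0,0,0,0,0.35],[0,0,0,0,0,20,0.35],[0,0,0,0,0,35,0.35],[0,0,0,0,0,35,0.35],[0,0,0,0,0,30,0.35]]])

```text
clock: 22.27
tcp_pos: [0.511, -0.2024, 0.319]
eef_rot: [2.335, 2.1, -0.001]
contact_force: [0.7, -0.5, -0.2]
width: 0.652
finger_force: 0.0
```

Emit:
move_arm(steps=[[[0,0,0,5,30,0,0.35],[0,0,0,5,35,0,0.35],[0,0,0,5,35,0,0.35],[0,0,0,5,35,0,0.35],[0,0,0,5,35,0,0.35],[0,0,0,0,0,0,0.35],[0,0,0,0,0,0,0.35]]])

```text
clock: 22.85
tcp_pos: [0.5361, -0.0306, 0.3172]
eef_rot: [2.331, 2.105, -0.001]
contact_force: [0.6, -0.5, 0.0]
width: 0.647
finger_force: 0.0
```

Run:
```python
from h import *
st();hubs('top7.png');whub(.046)
```

```text
t 22.85 tcp [536.1 -30.6 317.2] yaw 84.15 z [-0.e+00 -8.e-04 -1.e+00] w 0.647
px [243.9 252.4] d [20.4 26. ] z70 [411. 139.] z46 [412. 143.]
px [203.7 238.8] d [24.2 25.6] z70 [444. 241.] z46 [445. 247.]
px [376.1 217.6] d [23.  23.6] z70 [ 505. -194.] z46 [ 507. -198.]
px [410.5 220.5] d [ 78.5 176.9] z70 [ 498. -282.] z46 [ 501. -288.]
px [264.3 182.8] d [14.  25.2] z70 [590.  94.] z46 [595.  97.]
px [231.8 172.6] d [23.  23.9] z70 [615. 179.] z46 [621. 184.]
px [459.8 151.2] d [23.  57.7] z70 [ 684. -416.] z46 [ 691. -426.]
w px [143. 190.] [65. 78.] xy [384.7  -5.6] box (107, 154, 74, 71)
w px [373.  45.] [ 90. 103.] xy [593.5  87.7] box (328, 0, 91, 97)
w px [103.  -7.] [ 89. 112.] xy [398.5 142.8] box (58, 0, 94, 46)
```

Emit:
move_arm(steps=[[[0,0,0,12,30,0,0.35],[0,0,0,13,31,0,0.35],[0,0,0,13,31,0,0.35],[0,0,0,13,31,0,0.35],[0,0,0,13,31,0,0.35],[0,0,0,13,31,0,0.35],[0,0,0,12,30,0,0.35]]])

```text
clock: 23.53
tcp_pos: [0.6263, 0.1824, 0.317]
eef_rot: [2.338, 2.097, -0.0]
contact_force: [-0.2, -0.5, -0.2]
width: 0.65
finger_force: 0.0
```

Emit:
move_arm(steps=[[[0,0,0,0,0,0,0.35],[0,0,0,0,0,0,0.35],[0,0,0,0,0,0,0.35],[0,0,0,0,0,0,0.35]]])

```text
clock: 23.87
tcp_pos: [0.625, 0.181, 0.3168]
eef_rot: [-2.338, -2.098, 0.002]
contact_force: [1.0, 0.4, 0.3]
width: 0.654
finger_force: 0.0
```

Run:
```python
from h import *
st();whub(.046)
```

```text
t 23.87 tcp [625.  181.  316.8] yaw 83.81 z [-1.1e-03 -9.0e-04 -1.0e+00] w 0.654
w px [312. 197.] [67. 70.] xy [622.5 184.7] box (278, 164, 70, 67)
w px [ 77. 159.] [71. 92.] xy [425.1 240.9] box (35, 119, 84, 81)
```

Emit:
move_arm(steps=[[[0,0,0,-2.5,3.5,-30,0.3],[0,0,0,0,0,-30,0.3],[0,0,0,0,0,-23,0.3],[0,0,0,0,0,-10,0.3],[0,0,0,0,0,0,0.4],[0,0,0,0,0,0,0.6],[0,0,0,0,0,0,0.9],[0,0,0,0,0,0,0.9]]])

```text
clock: 24.58
tcp_pos: [0.6236, 0.1864, 0.2264]
eef_rot: [2.335, 2.099, 0.005]
contact_force: [0.1, -0.0, -1.9]
width: 0.373
finger_force: 59.5
```

Emit:
move_arm(steps=[[[0,0,0,0,0,0,0.9],[0,0,0,0,0,0,0.9]]])

```text
clock: 24.75
tcp_pos: [0.6233, 0.1866, 0.2259]
eef_rot: [2.334, 2.1, 0.004]
contact_force: [-0.1, -0.5, 1.2]
width: 0.369
finger_force: 60.0
```

Emit:
move_arm(steps=[[[0,0,0,0,0,15,0.9],[0,0,0,0,0,15,0.9],[0,0,0,0,0,35,0.9],[0,0,0,0,0,35,0.9],[0,0,0,0,0,20,0.9],[0,0,0,-8,-18,0,0.9],[0,0,0,-13,-35,0,0.9],[0,0,0,-13,-35,0,0.9]]])

```text
clock: 25.42
tcp_pos: [0.5887, 0.0986, 0.3475]
eef_rot: [2.33, 2.102, 0.006]
contact_force: [-0.1, -1.1, -1.6]
width: 0.368
finger_force: 59.9
```

Emit:
move_arm(steps=[[[0,0,0,-13,-35,0,0.9],[0,0,0,-13,-35,0,0.9],[0,0,0,-13,-35,0,0.9],[0,0,0,-13,-35,0,0.9],[0,0,0,-12,-35,0,0.9],[0,0,0,-1,-17,-20,0.9],[0,0,0,0,0,-20,0.9],[0,0,0,0,0,-20,0.9]]])

```text
clock: 26.08
tcp_pos: [0.524, -0.0953, 0.2864]
eef_rot: [2.336, 2.095, 0.004]
contact_force: [0.3, 0.6, -1.0]
width: 0.373
finger_force: 60.0
```

Emit:
move_arm(steps=[[[0,0,0,0,0,0,0.9],[0,0,0,0,0,0,0.9],[0,0,0,0,0,0,0.9]]])

```text
clock: 26.33
tcp_pos: [0.5243, -0.0935, 0.2861]
eef_rot: [2.333, 2.1, 0.002]
contact_force: [0.2, -0.3, -1.5]
width: 0.372
finger_force: 59.9
```

Run:
```python
from h import *
st();crate()
```

```text
t 26.33 tcp [524.3 -93.5 286.1] yaw 83.97 z [ 2.6e-03 -8.0e-04 -1.0e+00] w 0.372
grip in crate mm [ 0.2 56.5]
```

Emit:
move_arm(steps=[[[0,0,0,-0.7,-4.5,0,0.9],[0,0,0,0,0,-25,0.9],[0,0,0,0,0,-25,0.9],[0,0,0,0,0,-20,0.9],[0,0,0,0,0,-10,0.9],[0,0,0,0,0,-4,0.9],[0,0,0,0,0,0,0.9],[0,0,0,0,0,0,0.9]]])

```text
clock: 27.0
tcp_pos: [0.524, -0.0983, 0.2017]
eef_rot: [2.333, 2.099, 0.002]
contact_force: [0.0, -0.7, -2.1]
width: 0.374
finger_force: 59.8
```

Run:
```python
from h import *
st();crate()
```

```text
t 27.0 tcp [524.  -98.3 201.7] yaw 83.96 z [ 0.003  -0.0011 -1.    ] w 0.374
grip in crate mm [ 0.5 51.6]
```

Emit:
move_arm(steps=[[[0,0,0,0.4,3,0,0.9],[0,0,0,0,0,-1.5,0.9],[0,0,0,0,0,0,0.9],[0,0,0,0,0,0,0.6],[0,0,0,0,0,0,0.4],[0,0,0,0,0,0,0.35],[0,0,0,0,0,0,0.35]]])

```text
clock: 27.58
tcp_pos: [0.5233, -0.0951, 0.1988]
eef_rot: [-2.336, -2.101, 0.0]
contact_force: [-0.5, 0.9, 0.0]
width: 0.654
finger_force: 0.0
```

Emit:
move_arm(steps=[[[0,0,0,0,0,20,0.35],[0,0,0,0,0,35,0.35],[0,0,0,0,0,35,0.35],[0,0,0,0,0,30,0.2],[0,0,0,0,35,0,0.05],[0,0,0,0,35,0,0.05],[0,0,0,0,0,0,0.05],[0,0,0,0,0,0,0.05]]])

```text
clock: 28.25
tcp_pos: [0.523, -0.0236, 0.3187]
eef_rot: [-2.332, -2.105, 0.0]
contact_force: [0.2, -0.4, -0.8]
width: 0.95
finger_force: 0.0
```

Run:
```python
from h import *
st();hubs('top8.png')
```

```text
t 28.25 tcp [523.  -23.6 318.7] yaw 84.12 z [-2.e-04 -2.e-04 -1.e+00] w 0.95
px [242.1 252. ] d [16.  27.5] z70 [412. 144.] z46 [413. 148.]
px [203.8 238.8] d [24.2 25.5] z70 [444. 241.] z46 [445. 247.]
px [376.1 217.6] d [22.9 23.6] z70 [ 504. -194.] z46 [ 507. -198.]
px [343.3 213.8] d [ 9.7 22.3] z70 [ 513. -110.] z46 [ 516. -112.]
px [409.7 220.5] d [ 78.3 180.1] z70 [ 498. -280.] z46 [ 501. -286.]
px [263.  182.7] d [11.6 24.7] z70 [590.  98.] z46 [595. 100.]
px [459.7 151.2] d [23.  57.7] z70 [ 684. -416.] z46 [ 691. -425.]
```

Emit:
move_arm(steps=[[[0,0,0,16,25,0,0],[0,0,0,16,25,0,0],[0,0,0,16,25,0,0],[0,0,0,16,25,0,0],[0,0,0,0,0,0,0],[0,0,0,0,0,0,0],[0,0,0,0,0,0,0],[0,0,0,0,0,0,0]]])

```text
clock: 28.97
tcp_pos: [0.5868, 0.0737, 0.3181]
eef_rot: [-2.337, -2.099, 0.002]
contact_force: [0.4, -0.0, -0.1]
width: 1.003
finger_force: 0.0
```

Run:
```python
from h import *
st();whub(.070)
```

```text
t 28.97 tcp [586.8  73.7 318.1] yaw 83.86 z [-1.5e-03 -6.0e-04 -1.0e+00] w 1.003
w px [317. 197.] [74. 77.] xy [588.9  84.3] box (279, 160, 77, 74)
w px [ 85. 158.] [71. 91.] xy [413.1 135. ] box (44, 118, 83, 81)
w px [76. -7.] [ 88. 116.] xy [445.4 241. ] box (31, 0, 94, 48)
```

Emit:
move_arm(steps=[[[0,0,0,2,10,-10,0],[0,0,0,0,0,-30,0],[0,0,0,0,0,-30,0],[0,0,0,0,0,-22,0],[0,0,0,0,0,-10,0],[0,0,0,0,0,0,0.2],[0,0,0,0,0,0,0.4],[0,0,0,0,0,0,0.6]]])

```text
clock: 29.68
tcp_pos: [0.5901, 0.085, 0.2181]
eef_rot: [2.335, 2.1, 0.003]
contact_force: [0.3, 0.3, -1.8]
width: 0.729
finger_force: 65.6
```

Emit:
move_arm(steps=[[[0,0,0,0,0,0,0.6],[0,0,0,0,0,0,0.6],[0,0,0,0,0,0,0.6]]])

```text
clock: 29.93
tcp_pos: [0.5896, 0.085, 0.2176]
eef_rot: [2.335, 2.1, 0.002]
contact_force: [0.4, -0.2, -2.3]
width: 0.724
finger_force: 65.6
```

Emit:
move_arm(steps=[[[0,0,0,0,0,15,0.6],[0,0,0,0,0,15,0.6],[0,0,0,0,0,30,0.6],[0,0,0,0,0,30,0.6],[0,0,0,0,0,30,0.6],[0,0,0,0,0,0,0.6],[0,0,0,0,0,0,0.6]]])

```text
clock: 30.52
tcp_pos: [0.5903, 0.085, 0.3399]
eef_rot: [2.333, 2.098, 0.008]
contact_force: [0.1, -0.3, -2.6]
width: 0.729
finger_force: 66.5
```

```bash
cat >> h.py <<'E'
def heldup(name='wh.png',d=.154):
    o=bot.get_obs();im=grab('wrist',name);hsv=cv2.cvtColor(im,cv2.COLOR_RGB2HSV)
    m=((hsv[...,1]<45)&(hsv[...,2]>105)).astype(np.uint8);m[:,:255]=0;m[:,380:]=0;m[350:]=0
    c=max(cv2.findContours(m,0,1)[0],key=cv2.contourArea);h=cv2.convexHull(c);print('held box',cv2.boundingRect(c),np.round(cv2.fitEllipse(h)[0],1))
    M=R.from_rotvec(o['eef_rot']).as_matrix()
    for x in(-.032,0,.032): print(x,np.round(proj('wrist',[o['tcp_pos']+M@[x,0,d]])[0],1))
E
python3 - <<'E'
from h import *
st();heldup()
im=cv2.imread('pics/wh.png');cv2.imwrite('pics/whc.png',im)
E
```

```text
t 30.52 tcp [590.3  85.  339.9] yaw 83.94 z [ 6.6e-03  2.0e-04 -1.0e+00] w 0.729
held box (255, 223, 125, 113) [314.2 278.9]
-0.032 [319.1 327. ]
0 [319.4 274.1]
0.032 [319.7 213.2]
```

Run:
```python
from h import *
hubs('top9.png')
c=np.array([.518-.0037,-.1497]);y=np.radians(-6.65);ex=np.array([np.cos(y),np.sin(y)]);ey=np.array([-np.sin(y),np.cos(y)])
t=cv2.imread('pics/top9.png');hsv=cv2.cvtColor(t,cv2.COLOR_BGR2HSV)
m=((hsv[...,1]<45)&(hsv[...,2]>140)).astype(np.uint8);m[:190]=0;m[240:]=0;m[:,:325]=0;m[:,395:]=0
for k in cv2.findContours(m,0,1)[0]:
    if cv2.contourArea(k)>100:
        e=cv2.fitEllipse(k);q=ray('top',e[0],.020)[0,:2]-c;print(cv2.boundingRect(k),np.round(e[0],1),np.round([q@ex*1000,q@ey*1000],1))
```

```text
px [303.5 269.6] d [26.6 26.9] z70 [371. -11.] z46 [370. -11.]
px [376.1 217.5] d [23.  23.6] z70 [ 505. -194.] z46 [ 507. -198.]
px [337.  212.4] d [23.1 23.5] z70 [516. -94.] z46 [519. -96.]
px [402.5 219.8] d [ 76.6 210. ] z70 [ 500. -262.] z46 [ 502. -267.]
px [459.6 151.2] d [23.  58.3] z70 [ 684. -416.] z46 [ 691. -425.]
(364, 206, 25, 24) [376.1 217.5] [  2.1 -52.8]
(325, 201, 25, 24) [337.  212.4] [ 1.9 53. ]
```

Both floor hubs stand at y ≈ ±53 mm. The middle hub goes in next.

Emit:
move_arm(steps=[[[0,0,0,-6,-20,0,0.6],[0,0,0,-11,-35,0,0.6],[0,0,0,-11,-35,0,0.6],[0,0,0,-11,-35,0,0.6],[0,0,0,-11,-35,0,0.6],[0,0,0,-11,-35,0,0.6],[0,0,0,-8,-25,0,0.6],[0,0,0,-3,-13,0,0.6]]])

```text
clock: 31.28
tcp_pos: [0.5151, -0.1503, 0.3338]
eef_rot: [-2.335, -2.095, 0.005]
contact_force: [0.4, -0.5, -3.5]
width: 0.726
finger_force: 66.4
```

Emit:
move_arm(steps=[[[0,0,0,0,0,-20,0.6],[0,0,0,0,0,-30,0.6],[0,0,0,0,0,-20,0.6],[0,0,0,0,0,0,0.6],[0,0,0,0,0,0,0.6],[0,0,0,0,0,0,0.6],[0,0,0,0,0,0,0.6]]])

```text
clock: 31.87
tcp_pos: [0.5183, -0.1481, 0.2682]
eef_rot: [2.333, 2.1, 0.002]
contact_force: [-0.1, 0.4, -1.6]
width: 0.723
finger_force: 66.4
```

Run:
```python
from h import *
st();crate()
```

```text
t 31.87 tcp [ 518.3 -148.1  268.2] yaw 83.97 z [ 0.0027 -0.0011 -1.    ] w 0.723
grip in crate mm [0.5 1.5]
```

Emit:
move_arm(steps=[[[0,0,0,0,0.5,-20,0.6],[0,0,0,0,0,-20,0.6],[0,0,0,0,0,-10,0.6],[0,0,0,0,0,-5,0.6],[0,0,0,0,0,-5,0.6],[0,0,0,0,0,0,0.6]]])

```text
clock: 32.37
tcp_pos: [0.5175, -0.1475, 0.2067]
eef_rot: [-2.336, -2.101, 0.0]
contact_force: [-0.2, -0.4, -2.8]
width: 0.726
finger_force: 66.6
```

Emit:
move_arm(steps=[[[0,0,0,0,0,-5,0.6],[0,0,0,0,0,-5,0.6],[0,0,0,0,0,-4,0.6],[0,0,0,0,0,0,0.6],[0,0,0,0,0,0,0.6]]])

```text
clock: 32.78
tcp_pos: [0.5171, -0.1475, 0.1924]
eef_rot: [-2.335, -2.101, 0.001]
contact_force: [-0.3, -0.1, -4.0]
width: 0.729
finger_force: 66.6
```

Emit:
move_arm(steps=[[[0,0,0,0,0,-1,0.6],[0,0,0,0,0,0,0.6],[0,0,0,0,0,0,0.1],[0,0,0,0,0,0,0.1],[0,0,0,0,0,0,0.1],[0,0,0,0,0,15,0.1],[0,0,0,0,0,30,0.1],[0,0,0,0,0,40,0.1]]])

```text
clock: 33.45
tcp_pos: [0.5156, -0.1469, 0.2746]
eef_rot: [-2.331, -2.096, 0.005]
contact_force: [0.3, -0.9, 0.1]
width: 0.905
finger_force: 0.0
```

Emit:
move_arm(steps=[[[0,0,0,0,0,40,0.1],[0,0,0,-12,33,0,0],[0,0,0,-12,33,0,0],[0,0,0,-12,33,0,0],[0,0,0,-12,33,0,0],[0,0,0,-12,33,0,0],[0,0,0,-12,33,0,0],[0,0,0,0,0,0,0]]])

```text
clock: 34.12
tcp_pos: [0.443, 0.0545, 0.3166]
eef_rot: [-2.328, -2.104, -0.001]
contact_force: [0.7, 0.0, 0.8]
width: 0.995
finger_force: 0.0
```

Run:
```python
from h import *
st();hubs('top10.png');whub(.070)
```

```text
t 34.12 tcp [443.   54.5 316.6] yaw 84.22 z [-0.0016  0.0027 -1.    ] w 0.995
px [304.1 269.7] d [24.9 27. ] z70 [371. -13.] z46 [370. -12.]
px [248.9 256.9] d [12.8 25.4] z70 [400. 126.] z46 [400. 130.]
px [205.1 241.4] d [21.6 25.9] z70 [437. 237.] z46 [438. 244.]
px [356.5 214.8] d [23.7 71.4] z70 [ 511. -144.] z46 [ 514. -147.]
px [402.4 219.9] d [ 76.5 210.4] z70 [ 500. -262.] z46 [ 502. -267.]
px [459.7 151.2] d [23.1 57.7] z70 [ 684. -416.] z46 [ 691. -425.]
w px [ 15. 183.] [ 66. 164.] xy [208.6  99.4] box (0, 114, 61, 131)
w px [268. 122.] [83. 88.] xy [415.9 125.3] box (226, 79, 84, 87)
```

Emit:
move_arm(steps=[[[0,0,0,-14,33,0,0],[0,0,0,-13,33,0,0],[0,0,0,0,0,0,0],[0,0,0,0,0,0,0],[0,0,0,0,0,0,0],[0,0,0,0,0,0,0]]])

```text
clock: 34.72
tcp_pos: [0.4192, 0.1153, 0.317]
eef_rot: [2.337, 2.098, 0.0]
contact_force: [0.0, 0.3, 0.1]
width: 1.002
finger_force: 0.0
```

Run:
```python
from h import *
st();whub(.070)
```

```text
t 34.72 tcp [419.2 115.3 317. ] yaw 83.83 z [ 9.e-04 -5.e-04 -1.e+00] w 1.002
w px [ 37. 227.] [ 82. 126.] xy [187.  124.9] box (0, 174, 83, 71)
w px [309. 198.] [74. 77.] xy [415.4 126. ] box (270, 161, 78, 75)
w px [324.  44.] [ 91. 102.] xy [438.3 235. ] box (278, 0, 92, 95)
```

Emit:
move_arm(steps=[[[0,0,0,-4,9,-10,0],[0,0,0,0,0,-30,0],[0,0,0,0,0,-30,0],[0,0,0,0,0,-20,0],[0,0,0,0,0,-10,0],[0,0,0,0,0,0,0.2],[0,0,0,0,0,0,0.4],[0,0,0,0,0,0,0.6]]])

```text
clock: 35.43
tcp_pos: [0.4153, 0.1256, 0.2178]
eef_rot: [2.335, 2.1, 0.003]
contact_force: [0.9, 1.4, -2.6]
width: 0.725
finger_force: 65.6
```

Emit:
move_arm(steps=[[[0,0,0,0,0,0,0.6],[0,0,0,0,0,0,0.6],[0,0,0,0,0,0,0.6]]])

```text
clock: 35.68
tcp_pos: [0.4144, 0.1255, 0.2173]
eef_rot: [2.335, 2.101, 0.002]
contact_force: [0.6, 0.4, -1.5]
width: 0.724
finger_force: 65.7
```

Emit:
move_arm(steps=[[[0,0,0,0,0,15,0.6],[0,0,0,0,0,15,0.6],[0,0,0,0,0,30,0.6],[0,0,0,0,0,30,0.6],[0,0,0,0,0,30,0.6],[0,0,0,0,0,0,0.6],[0,0,0,0,0,0,0.6]]])

```text
clock: 36.27
tcp_pos: [0.4151, 0.1256, 0.3391]
eef_rot: [2.333, 2.099, 0.008]
contact_force: [0.5, 0.7, -2.8]
width: 0.727
finger_force: 66.8
```

Run:
```python
from h import *
st();heldup(d=.1476)
c=np.array([.518-.0037,-.1497]);y=np.radians(-6.65);ex=np.array([np.cos(y),np.sin(y)]);ey=np.array([-np.sin(y),np.cos(y)])
t=grab('top','top11.png')[:,:,::-1];hsv=cv2.cvtColor(np.ascontiguousarray(t),cv2.COLOR_BGR2HSV)
m=((hsv[...,1]<45)&(hsv[...,2]>140)).astype(np.uint8);m[:190]=0;m[240:]=0;m[:,:325]=0;m[:,395:]=0
for p in [cv2.boundingRect(k) for k in cv2.findContours(m,0,1)[0] if cv2.contourArea(k)>100]: print(p)
a=cv2.imread('pics/top11.png')[140:290,170:410];cv2.imwrite('pics/f.png',cv2.resize(a,None,fx=3,fy=3,interpolation=cv2.INTER_CUBIC))
# bore marks: dark spots in crate
g=cv2.cvtColor(np.ascontiguousarray(t),cv2.COLOR_BGR2GRAY)
d=((g<110)&(cv2.dilate(m,np.ones((5,5)))>0)).astype(np.uint8)
n,_,s,ce=cv2.connectedComponentsWithStats(d)
for i in range(1,n):
    if s[i,4]>=4:
        q=ray('top',ce[i],.044)[0,:2]-c;print('dark',ce[i].round(1),s[i,4],np.round([q@ex*1000,q@ey*1000],1))
```

```text
t 36.27 tcp [415.1 125.6 339.1] yaw 83.95 z [ 6.e-03  7.e-04 -1.e+00] w 0.727
held box (255, 218, 125, 115) [313.4 275.6]
-0.032 [318.9 335.2]
0 [319.2 280.7]
0.032 [319.5 217.5]
(325, 201, 64, 29)
dark [337.6 211.1] 11 [ 2.5 53. ]
dark [357.2 214. ] 10 [1.7 1.1]
dark [389.1 219.4] 30 [ -1.3 -83.5]
dark [377.5 216.5] 12 [  2.2 -52.5]
```

Emit:
move_arm(steps=[[[0,0,0,6,-20,0,0.6],[0,0,0,10.5,-35,0,0.6],[0,0,0,10.5,-35,0,0.6],[0,0,0,10.5,-35,0,0.6],[0,0,0,10.5,-35,0,0.6],[0,0,0,10.5,-35,0,0.6],[0,0,0,10.5,-35,0,0.6],[0,0,0,10.5,-35,0,0.6]]])

```text
clock: 37.03
tcp_pos: [0.4929, -0.1409, 0.3337]
eef_rot: [-2.332, -2.097, 0.003]
contact_force: [0.6, 0.8, -1.6]
width: 0.723
finger_force: 66.7
```

Emit:
move_arm(steps=[[[0,0,0,10.5,-35,0,0.6],[0,0,0,8,-27,0,0.6],[0,0,0,0,0,-20,0.6],[0,0,0,0,0,-30,0.6],[0,0,0,0,0,-20,0.6],[0,0,0,0,0,0,0.6],[0,0,0,0,0,0,0.6],[0,0,0,0,0,0,0.6]]])

```text
clock: 37.7
tcp_pos: [0.5123, -0.2014, 0.2663]
eef_rot: [-2.335, -2.101, 0.001]
contact_force: [0.2, -0.8, -1.7]
width: 0.729
finger_force: 66.6
```

Run:
```python
from h import *
st();crate()
```

```text
t 37.7 tcp [ 512.3 -201.4  266.3] yaw 83.95 z [-8.e-04  4.e-04 -1.e+00] w 0.729
grip in crate mm [  0.2 -51.9]
```

Emit:
move_arm(steps=[[[0,0,0,1,0,-15,0.6],[0,0,0,0,0,-12,0.6],[0,0,0,0,0,-8,0.6],[0,0,0,0,0,-4,0.6],[0,0,0,0,0,0,0.6],[0,0,0,0,0,0,0.6],[0,0,0,0,0,0,0.6]]])

```text
clock: 38.28
tcp_pos: [0.5135, -0.2016, 0.2281]
eef_rot: [2.335, 2.1, 0.0]
contact_force: [-0.2, -0.5, -2.9]
width: 0.727
finger_force: 67.0
```

Run:
```python
from h import *
st();crate();print(bot.get_obs()['contact_force'])
```

```text
t 38.28 tcp [ 513.5 -201.6  228.1] yaw 83.95 z [ 8.e-04 -4.e-04 -1.e+00] w 0.727
grip in crate mm [  1.7 -52.1]
[-0.24722031 -0.54367406 -2.91651138]
```

Emit:
move_arm(steps=[[[0,0,0,0,0,-1.2,0.6],[0,0,0,0,0,0,0.6],[0,0,0,0,0,0,0.3],[0,0,0,0,0,0,0.1],[0,0,0,0,0,0,0.1],[0,0,0,0,0,0,0.1],[0,0,0,0,0,20,0.1],[0,0,0,0,0,35,0.1]]])

```text
clock: 38.95
tcp_pos: [0.5111, -0.2004, 0.2774]
eef_rot: [-2.329, -2.094, 0.005]
contact_force: [-0.0, -1.1, -0.2]
width: 0.9
finger_force: 0.0
```

Emit:
move_arm(steps=[[[0,0,0,0,0,36,0.1],[0,0,0,-5,36,0,0],[0,0,0,-6,36,0,0],[0,0,0,-6,36,0,0],[0,0,0,-6,36,0,0],[0,0,0,-6,36,0,0],[0,0,0,-6,36,0,0],[0,0,0,-6,36,0,0]]])

```text
clock: 39.62
tcp_pos: [0.4717, 0.052, 0.3178]
eef_rot: [2.336, 2.1, 0.001]
contact_force: [-0.0, -0.2, 0.1]
width: 1.001
finger_force: 0.0
```

Emit:
move_arm(steps=[[[0,0,0,-6,36,0,0],[0,0,0,-6,36,0,0],[0,0,0,-6,36,0,0],[0,0,0,-6,36,0,0],[0,0,0,-6,36,0,0],[0,0,0,0,0,0,0],[0,0,0,0,0,0,0],[0,0,0,0,0,0,0]]])

```text
clock: 40.28
tcp_pos: [0.4422, 0.2303, 0.3174]
eef_rot: [2.334, 2.102, -0.001]
contact_force: [-0.4, -0.2, 0.0]
width: 1.002
finger_force: 0.0
```

Run:
```python
from h import *
st();whub(.070);hubs('top12.png')
```

```text
t 40.28 tcp [442.2 230.3 317.4] yaw 84.0 z [-1.e-04 -7.e-04 -1.e+00] w 1.002
w px [309. 205.] [73. 76.] xy [437.6 234.5] box (271, 169, 77, 73)
px [303.4 269.7] d [26.5 26.7] z70 [371. -11.] z46 [370. -11.]
px [208.1 242.3] d [21.3 25.9] z70 [435. 230.] z46 [436. 236.]
px [360.  214.2] d [25.4 77.3] z70 [ 512. -153.] z46 [ 515. -156.]
px [402.4 219.9] d [ 76.5 210.3] z70 [ 500. -262.] z46 [ 502. -267.]
px [459.7 151.2] d [23.1 57.7] z70 [ 684. -416.] z46 [ 691. -425.]
```

Emit:
move_arm(steps=[[[0,0,0,-4.5,3.5,-10,0],[0,0,0,0,0,-30,0],[0,0,0,0,0,-30,0],[0,0,0,0,0,-20,0],[0,0,0,0,0,-10,0],[0,0,0,0,0,0,0.2],[0,0,0,0,0,0,0.4],[0,0,0,0,0,0,0.6]]])

```text
clock: 41.05
tcp_pos: [0.4388, 0.234, 0.2188]
eef_rot: [2.336, 2.1, 0.004]
contact_force: [0.3, 0.3, -1.6]
width: 0.727
finger_force: 65.5
```

Emit:
move_arm(steps=[[[0,0,0,0,0,0,0.6],[0,0,0,0,0,0,0.6],[0,0,0,0,0,0,0.6]]])

```text
clock: 41.3
tcp_pos: [0.4381, 0.2341, 0.2183]
eef_rot: [2.335, 2.101, 0.002]
contact_force: [0.8, 0.3, -0.4]
width: 0.727
finger_force: 65.5
```

Emit:
move_arm(steps=[[[0,0,0,0,0,15,0.6],[0,0,0,0,0,15,0.6],[0,0,0,0,0,30,0.6],[0,0,0,0,0,30,0.6],[0,0,0,0,0,30,0.6],[0,0,0,0,0,0,0.6],[0,0,0,0,0,0,0.6]]])

```text
clock: 41.88
tcp_pos: [0.4387, 0.2344, 0.3402]
eef_rot: [2.334, 2.1, 0.009]
contact_force: [-0.6, 0.4, -2.5]
width: 0.728
finger_force: 66.2
```

```bash
cat >> h.py <<'E'
def bores(f,zs=(.044,.080)):
    c=np.array([.518-.0037,-.1497]);y=np.radians(-6.65);ex=np.array([np.cos(y),np.sin(y)]);ey=np.array([-np.sin(y),np.cos(y)])
    t=np.ascontiguousarray(grab('top',f)[:,:,::-1]);hsv=cv2.cvtColor(t,cv2.COLOR_BGR2HSV)
    m=((hsv[...,1]<45)&(hsv[...,2]>140)).astype(np.uint8);m[:190]=0;m[240:]=0;m[:,:320]=0;m[:,395:]=0
    g=cv2.cvtColor(t,cv2.COLOR_BGR2GRAY);d=((g<115)&(cv2.dilate(m,np.ones((5,5)))>0)).astype(np.uint8)
    n,_,s,ce=cv2.connectedComponentsWithStats(d)
    for i in range(1,n):
        if s[i,4]>=4: print('dark',ce[i].round(1),s[i,4],[(z,np.round([(ray('top',ce[i],z)[0,:2]-c)@ex*1000,(ray('top',ce[i],z)[0,:2]-c)@ey*1000],1).tolist()) for z in zs])
E
python3 - <<'E'
from h import *
st();heldup(d=.1476);bores('top13.png')
E
```

```text
t 41.88 tcp [438.7 234.4 340.2] yaw 83.95 z [ 0.0058  0.0021 -1.    ] w 0.728
held box (255, 213, 125, 119) [313.8 273.1]
-0.032 [318.7 334.8]
0 [319.  280.2]
0.032 [319.3 216.9]
dark [391. 206.] 11 [(0.044, [34.6, -84.9]), (0.08, [28.6, -78.3])]
dark [336.  210.5] 12 [(0.044, [3.5, 57.4]), (0.08, [-1.4, 59.1])]
dark [357.2 213.7] 12 [(0.044, [2.6, 1.1]), (0.08, [-2.3, 4.7])]
dark [379.5 214. ] 16 [(0.044, [9.4, -57.0]), (0.08, [4.3, -51.4])]
dark [388.9 224.9] 11 [(0.044, [-15.9, -84.5]), (0.08, [-20.1, -78.0])]
```

Run:
```python
import cv2,numpy as np
for f in('top11','top12','top13'):
    t=cv2.imread(f'pics/{f}.png');g=cv2.cvtColor(t,cv2.COLOR_BGR2GRAY);print(f)
    for v in range(200,226,2): print(v,' '.join('%3d'%x for x in g[v,320:366:1]))
```

```text
top11
200  89 126 188 216 219 219 221 223 222 222 221 221 221 216 201 183 173 156 150 152 140 147 150 131 126 124 125 126 126 132 132 141 149 160 163 172 187 202 223 223 224 223 224 226 227 228
202  93 152 205 216 221 214 218 232 231 228 226 227 221 218 224 226 226 228 229 228 228 227 224 220 217 218 216 216 200 179 177 168 149 144 151 153 149 138 149 152 149 140 133 133 136 152
204  91 170 216 216 221 226 229 230 230 229 224 224 191 119 138 200 226 224 225 225 224 227 228 229 231 231 224 223 222 222 205 200 223 228 228 229 229 229 229 229 228 228 228 214 187 181
206  99 171 214 216 212 212 219 221 224 224 225 226 224 224 226 225 224 224 227 228 222 221 227 225 225 226 228 228 227 228 226 226 227 226 227 226 226 226 225 225 225 225 198 157 196 225
208 142 196 213 217 213 199 215 229 226 226 226 226 227 226 226 224 221 219 221 222 225 225 223 223 199 144 163 211 213 158  95 173 223 223 224 224 224 225 224 225 225 225 194 158 203 226
210 178 222 214 220 217 195 202 226 226 226 225 224 225 225 225 188 110  94  96  96 171 224 226 225 215 173 187 225 225 216 215 225 226 226 226 226 226 22
[... 5549 characters left out ...]
 226 218 195 171 168 178 202 222 222 224 224 225 228 192 182 225 225 224 224 223 223 222 222 222 223 223 224 223 223 224 224 222 220 219
220 213 212 212 211 211 212 190 196 227 228 228 227 227 226 226 226 226 226 186  98 156 214 225 222 202 194 177 180 222 224 223 208 203 222 226 226 226 227 227 227 228 228 228 209 145 105
222 209 212 196 191 207 207 206 204 182 165 203 223 226 227 228 227 227 226 226 224 221 212 188 191 208 207 205 188 187 218 205 151 134 194 226 226 226 226 226 226 226 226 225 225 225 223
224 210 215 198 184 203 203 204 205 206 208 208 208 199 171 161 171 161 153 156 186 209 212 214 215 216 218 218 218 218 199 179 205 224 226 228 227 228 228 228 228 228 228 226 224 220 193
```

The +y floor hub has been nudged about 3–4 mm towards the wall but is still flat and within tolerance. I place the last hub on it.

Emit:
move_arm(steps=[[[0,0,0,5,-20,0,0.6],[0,0,0,9,-35,0,0.6],[0,0,0,9,-35,0,0.6],[0,0,0,9,-35,0,0.6],[0,0,0,9,-35,0,0.6],[0,0,0,9,-35,0,0.6],[0,0,0,9,-35,0,0.6],[0,0,0,9,-35,0,0.6]]])

```text
clock: 42.65
tcp_pos: [0.5048, -0.0326, 0.3348]
eef_rot: [-2.333, -2.098, 0.004]
contact_force: [1.3, 1.0, -2.1]
width: 0.724
finger_force: 66.1
```

Emit:
move_arm(steps=[[[0,0,0,9,-36,0,0.6],[0,0,0,9,-35,0,0.6],[0,0,0,0,0,-20,0.6],[0,0,0,0,0,-30,0.6],[0,0,0,0,0,-20,0.6],[0,0,0,0,0,0,0.6],[0,0,0,0,0,0,0.6],[0,0,0,0,0,0,0.6]]])

```text
clock: 43.32
tcp_pos: [0.5238, -0.1018, 0.2673]
eef_rot: [-2.335, -2.101, 0.001]
contact_force: [0.5, -0.8, -1.5]
width: 0.721
finger_force: 66.1
```

Run:
```python
from h import *
st();crate()
```

```text
t 43.32 tcp [ 523.8 -101.8  267.3] yaw 83.96 z [-8.e-04  3.e-04 -1.e+00] w 0.721
grip in crate mm [ 0.1 48.2]
```

Emit:
move_arm(steps=[[[0,0,0,1.5,1,-15,0.6],[0,0,0,0,0,-12,0.6],[0,0,0,0,0,-8,0.6],[0,0,0,0,0,-4,0.6],[0,0,0,0,0,0,0.6],[0,0,0,0,0,0,0.6]]])

```text
clock: 43.82
tcp_pos: [0.5255, -0.101, 0.2287]
eef_rot: [2.335, 2.101, 0.0]
contact_force: [-0.1, -0.7, -1.7]
width: 0.724
finger_force: 66.4
```

Emit:
move_arm(steps=[[[0,0,0,0,0,-1.2,0.6],[0,0,0,0,0,0,0.6],[0,0,0,0,0,0,0.3],[0,0,0,0,0,0,0.1],[0,0,0,0,0,0,0.1],[0,0,0,0,0,0,0.1],[0,0,0,0,0,20,0.1],[0,0,0,0,0,35,0.1]]])

```text
clock: 44.48
tcp_pos: [0.5229, -0.1003, 0.2784]
eef_rot: [-2.329, -2.095, 0.008]
contact_force: [-0.9, -0.3, -0.6]
width: 0.902
finger_force: 0.0
```

Emit:
move_arm(steps=[[[0,0,0,0,0,36,0.1],[0,0,0,0,0,25,0.1],[0,0,0,-20,30,0,0.3],[0,0,0,-20,30,0,0.3],[0,0,0,-20,30,0,0.3],[0,0,0,-20,30,0,0.3],[0,0,0,0,0,0,0.3],[0,0,0,0,0,0,0.3]]])

```text
clock: 45.15
tcp_pos: [0.4444, 0.0201, 0.3432]
eef_rot: [2.332, 2.104, 0.0]
contact_force: [1.1, -0.3, 0.4]
width: 0.7
finger_force: 0.0
```

Run:
```python
from h import *
st();bores('top14.png');a=cv2.imread('pics/top14.png')[180:250,310:420];b=grab('scene','s14.png')[150:250,310:420,::-1]
cv2.imwrite('pics/fin.png',np.vstack([cv2.resize(a,None,fx=4,fy=4,interpolation=cv2.INTER_CUBIC)[:280],cv2.resize(b,(440,300),interpolation=cv2.INTER_CUBIC)]))
```

```text
t 45.15 tcp [444.4  20.1 343.2] yaw 84.12 z [ 4.e-04 -3.e-04 -1.e+00] w 0.7
dark [391. 206.] 11 [(0.044, [34.6, -84.9]), (0.08, [28.6, -78.3])]
dark [339.8 208.5] 13 [(0.044, [10.2, 48.1]), (0.08, [5.0, 50.1])]
dark [357.2 213.7] 12 [(0.044, [2.6, 1.1]), (0.08, [-2.3, 4.7])]
dark [379.5 214. ] 16 [(0.044, [9.4, -57.0]), (0.08, [4.3, -51.4])]
dark [388.8 224.9] 12 [(0.044, [-15.9, -84.1]), (0.08, [-20.2, -77.6])]
```

View pics/fin.png

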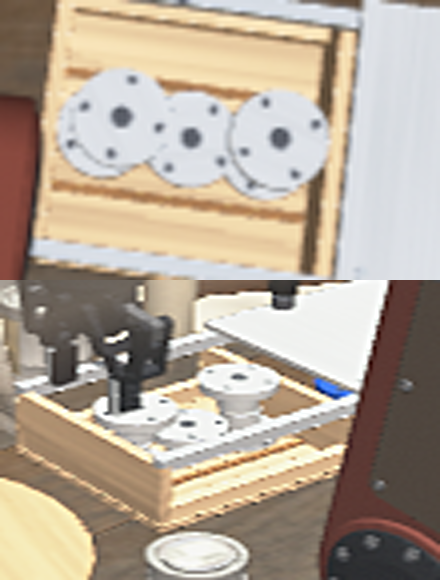

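Everything is nested and level. Now I shut the cover.

Emit:
move_arm(steps=[[[0,0,-6.5,9.8,-25,0,0.3],[0,0,-6.5,9.8,-25,0,0.3],[0,0,-6.5,9.8,-25,0,0.3],[0,0,-6.5,9.8,-25,0,0.3],[0,0,-6.5,9.8,-25,0,0.3],[0,0,-6.5,9.8,-25,0,0.3],[0,0,-6.5,9.8,-25,0,0.3],[0,0,-6.5,9.8,-25,0,0.3]]])

```text
clock: 45.92
tcp_pos: [0.5245, -0.1843, 0.3432]
eef_rot: [3.023, 0.852, 0.0]
contact_force: [0.1, 0.1, 0.4]
width: 0.701
finger_force: 0.0
```

Emit:
move_arm(steps=[[[0,0,-6.5,9.8,-25,0,0.3],[0,0,-6.5,9.8,-25,0,0.3],[0,0,-6.5,9.8,-25,0,0.3],[0,0,-6.5,9.8,-25,0,0.3],[0,0,-6.5,9.8,-25,0,0.3],[0,0,-6,10,-24,0,0.3],[0,0,0,0,0,0,0.3],[0,0,0,0,0,0,0.3]]])

```text
clock: 46.58
tcp_pos: [0.5827, -0.3331, 0.3426]
eef_rot: [-3.136, 0.184, 0.0]
contact_force: [0.9, 0.6, 0.5]
width: 0.7
finger_force: 0.0
```

Emit:
move_arm(steps=[[[0,0,0,0,0,0,0.3],[0,0,0,0,0,0,0.3]]])

```text
clock: 46.75
tcp_pos: [0.5824, -0.3298, 0.3427]
eef_rot: [-3.136, 0.179, 0.002]
contact_force: [0.3, 0.4, -0.1]
width: 0.702
finger_force: 0.0
```

Run:
```python
from h import *
st()
cal=bot.get_calibration('wrist');im=grab('wrist','w9.png')
g=im.max(2)[150:245,250:370];m=(g<70).astype(np.uint8)
for c in cv2.findContours(m,0,1)[0]:
    if cv2.contourArea(c)>300:
        b=cv2.boundingRect(c);p=(250+b[0]+b[2]/2,150+b[1]+b[3]-b[2]/2);print(b,p,ray('wrist',p,.131,cal))
```

```text
t 46.75 tcp [ 582.4 -329.8  342.7] yaw -6.53 z [-1.e-03  9.e-04 -1.e+00] w 0.702
(43, 48, 36, 46) (311.0, 226.0) [[ 0.58313982 -0.32808883  0.131     ]]
```

Knob at (583,-328), aligned with the gripper. I descend, grip and lift it.

Emit:
move_arm(steps=[[[0,0,0,0.5,1.5,-25,0.3],[0,0,0,0,0,-25,0.3],[0,0,0,0,0,-13,0.3],[0,0,0,0,0,0,0.6],[0,0,0,0,0,0,1],[0,0,0,0,0,0,1],[0,0,0,0,0,0,1],[0,0,0,0,0,0,1]]])

```text
clock: 47.47
tcp_pos: [0.5836, -0.3276, 0.2816]
eef_rot: [-3.135, 0.179, -0.001]
contact_force: [-0.3, 5.0, 1.4]
width: 0.281
finger_force: 59.5
```

Emit:
move_arm(steps=[[[0,0,0,0,0,0,1],[0,0,0,0,0,0,1],[0,0,0,0,0,4,1],[0,0,0,0,0,4,1],[0,0,0,0,0,4,1],[0,0,0,0,0,0,1],[0,0,0,0,0,0,1]]])

```text
clock: 48.05
tcp_pos: [0.5835, -0.3277, 0.2916]
eef_rot: [-3.135, 0.179, -0.001]
contact_force: [3.1, 3.5, -6.6]
width: 0.28
finger_force: 59.2
```

Emit:
move_arm(steps=[[[0,0,0,0.6,5,0,1],[0,0,0,1.2,10,0,1],[0,0,0,1.7,15,0,1],[0,0,0,1.7,15,0,1],[0,0,0,1.7,15,0,1]]])

```text
clock: 48.47
tcp_pos: [0.5904, -0.2684, 0.2926]
eef_rot: [3.134, -0.18, 0.003]
contact_force: [4.0, -4.9, -7.9]
width: 0.281
finger_force: 59.2
```

Emit:
move_arm(steps=[[[0,0,0,2,18,0,1],[0,0,0,2,18,0,1],[0,0,0,2,18,0,1],[0,0,0,2,18,0,1],[0,0,0,2,18,0,1],[0,0,0,2,18,0,1],[0,0,0,1.6,14,0,1],[0,0,0,0.7,6.5,0,1]]])

```text
clock: 49.13
tcp_pos: [0.6055, -0.1379, 0.2933]
eef_rot: [3.135, -0.176, 0.008]
contact_force: [4.9, -8.9, -7.7]
width: 0.28
finger_force: 59.7
```

Emit:
move_arm(steps=[[[0,0,0,0,0,0,1],[0,0,0,0,0,-4,1],[0,0,0,0,0,-4,1],[0,0,0,0,0,-4,1],[0,0,0,0,0,0,1],[0,0,0,0,0,0,1]]])

```text
clock: 49.63
tcp_pos: [0.6055, -0.1389, 0.2817]
eef_rot: [-3.135, 0.179, -0.007]
contact_force: [5.3, 1.6, -3.8]
width: 0.28
finger_force: 60.7
```

Emit:
move_arm(steps=[[[0,0,0,0,0,0,0.3],[0,0,0,0,0,0,0.3],[0,0,0,0,0,0,0.3],[0,0,0,0,0,20,0.3],[0,0,0,0,0,40,0.3],[0,0,0,0,0,0,0.3],[0,0,0,0,0,0,0.3],[0,0,0,0,0,0,0.3]]])

```text
clock: 50.3
tcp_pos: [0.6042, -0.1401, 0.341]
eef_rot: [3.136, -0.18, 0.0]
contact_force: [0.1, 0.1, -0.7]
width: 0.702
finger_force: 0.0
```

Run:
```python
from h import *
st()
cal=bot.get_calibration('wrist');im=grab('wrist','w10.png')
g=im.max(2)[150:245,250:370];m=(g<70).astype(np.uint8)
for c in cv2.findContours(m,0,1)[0]:
    if cv2.contourArea(c)>300:
        b=cv2.boundingRect(c);p=(250+b[0]+b[2]/2,150+b[1]+b[3]-b[2]/2);print(b,p,ray('wrist',p,.131,cal))
# cover edges in top
t=grab('top','top15.png');hsv=cv2.cvtColor(t,cv2.COLOR_RGB2HSV);k=((hsv[...,1]<45)&(hsv[...,2]>140))
o=cv2.imread('pics/top0.png')
for v in(230,240,245): print(v,np.where(k[v,290:420])[0][[0,-1]]+290,'diff',np.abs(o[v,300:420,::-1].astype(int)-t[v,300:420]).max(1).max())
d=np.abs(o[200:270,300:480,::-1].astype(int)-t[200:270,300:480]).max(2);print((d>40).sum())
d=np.abs(o[165:190,340:375,::-1].astype(int)-t[165:190,340:375]).max(2);print('knob diff',(d>40).sum())
```

```text
t 50.3 tcp [ 604.2 -140.1  341. ] yaw -6.57 z [ 3.e-04 -2.e-04 -1.e+00] w 0.702
(44, 48, 36, 46) (312.0, 226.0) [[ 0.60591992 -0.13937686  0.131     ]]
230 [391 395] diff 191
240 [383 394] diff 191
245 [383 394] diff 189
4482
knob diff 673
```

Emit:
move_arm(steps=[[[0,0,0,0,0,30,0.3],[0,0,0,-20,-26,5,0.3],[0,0,0,-20,-26,0,0.3],[0,0,0,-20,-26,0,0.3],[0,0,0,-20,-26,0,0.3],[0,0,0,-20,-26,0,0.3],[0,0,0,-20,-26,0,0.3],[0,0,0,-20,-26,0,0.3]]])

```text
clock: 51.07
tcp_pos: [0.4628, -0.3226, 0.3735]
eef_rot: [-3.134, 0.179, 0.004]
contact_force: [-0.0, -0.1, -0.2]
width: 0.7
finger_force: 0.0
```

Emit:
move_arm(steps=[[[0,0,0,-20,-26,0,0.3],[0,0,0,-20,-26,0,0.3],[0,0,0,-20,-26,0,0.3],[0,0,0,-20,-26,0,0.3],[0,0,0,-20,-26,0,0.3],[0,0,0,0,-26,0,0.3],[0,0,0,0,0,0,0.3],[0,0,0,0,0,0,0.3]]])

```text
clock: 51.73
tcp_pos: [0.3635, -0.4787, 0.3736]
eef_rot: [-3.133, 0.183, 0.003]
contact_force: [0.0, 0.6, -0.4]
width: 0.701
finger_force: 0.0
```

Run:
```python
from h import *
st()
o=cv2.imread('pics/top0.png')[:,:,::-1].astype(int);t=grab('top','top16.png').astype(int)
s0=cv2.imread('pics/scene0.png')[:,:,::-1].astype(int);s=grab('scene','s16.png').astype(int)
D=lambda a,b:(np.abs(a-b).max(2)>30).sum()
print('knob',D(o[160:190,340:375],t[160:190,340:375]),'cover',D(o[165:260,312:400],t[165:260,312:400]),'wax',D(o[255:285,288:318],t[255:285,288:318]),'tin',D(o[115:160,355:395],t[115:160,355:395]),'bottle',D(o[120:155,410:450],t[120:155,410:450]))
print('scene knob',D(s0[158:182,325:345],s[158:182,325:345]),'cover+2mm?',D(s0[170:235,312:380],s[170:235,312:380]))
```

```text
t 51.73 tcp [ 363.5 -478.7  373.6] yaw -6.69 z [-0.0015  0.0031 -1.    ] w 0.701
knob 0 cover 17 wax 0 tin 0 bottle 6
scene knob 3 cover+2mm? 230
```

```bash
python3 -c "
from cell import bot; print(bot.sign_off())"
```

```text
the job is handed in; nothing more can be done
None
```

I handed the job in at 51.7 s: all five hubs are stacked nested in the crate, the cover is shut with the pin down (the knob looks just as it did at the start), and the tins and bottle have not moved. No pass/fail result came back. One hub tipped in the grip on the first placing and was set upright again, and the +y floor hub later shifted 3–4 mm towards the wall but stayed within limits.

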